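# Wind up the screw press and draw out the mould

### The job

The round pressing mould stands in the screw press with the pressing plate still down inside it. Wind the press up with the handwheel (counter-clockwise seen from above; wheel and crank grip climb as they turn) until the screw comes up against its stop, which you must feel for and must not force or jam. Then draw the mould out by its handle along the tray until it rests against the front lip, without scraping it on the plate, and let go; leave the mug, the lemon and the garlic where they are.

Things in the scene. Friction and masses are not known exactly. Their poses are not given: they have to be found in the camera images.
- press: Kitchen screw press, fixed: beech base 296 x 164 mm with a steel tray, two steel posts (70 mm either side of the screw, along y) and an aluminium cross-beam carrying a vertical screw. Origin on the screw's axis at worktop height, z up; the mould is drawn out along its -x axis. Tray surface 24 mm above the worktop; guide rails 104 mm apart and 11 mm high run along x.
- front_lip (a point): Middle of the top edge of the steel front lip that closes the tray, on its inner face: 189 mm from the screw's axis along the press's -x axis; 11 mm high above the tray. The mould meets it when mould_center has come 139 mm along -x from the screw's axis.
- beam_underside (a point): Point on the screw's axis at the underside of the cross-beam (beam 130 to 152 mm above the worktop). A dark collar clamped on the screw meets the beam here and is the stop. Where it is clamped is not told and differs each time: when it meets, the plate's underside is 8 to 26 mm above the mould's rim. More than about 25 N along the circle at the crank grip (400 N here) jams it.
- wheel_center (a point): Centre of the black handwheel, on the screw's axis, half-way up the rim (125 mm over all, 13 mm thick, three spokes; hub 9 mm above this point). Counter-clockwise from above it climbs 18 mm a turn and lifts the plate; the stop comes 1.2 to 3 turns from the start. The thread drags with 0.22 N m (4 N at the crank grip) and stays where it is left.
- grip_center (a point): Centre of the upright black crank grip on the handwheel: a cylinder 21 mm thick and 45 mm tall that spins freely on its pin, so a hand that holds it need not turn. It stands 54 mm from the screw's axis, its centre 32 mm above wheel_center and 25 mm above the top of the rim; any direction of closing will do. It goes round with the wheel and climbs with it 18 mm a turn.
- plate_underside (a point): Centre of the underside of the round steel pressing plate (80 mm across) at the lower end of the screw, on its axis. It starts 14 to 28 mm below the mould's rim and rises with the wheel.
- mould_center (a point): Centre, half-way up, of the round perforated steel mould: 100 mm across, 54 mm high, open above, 0.4 to 0.75 kg, standing on the tray between the rails, under the plate. Its rim is 27 mm above this point and 78 mm above the worktop.
- mould_handle (a point): Grasp point on the mould's straight handle, mid-section, 155 mm from the mould's axis, 60 mm above the worktop. A level bar 18 mm wide and 13 mm high; its black grip reaches from 77 to 195 mm from the mould's axis and points along the press's -x axis within 0.05 rad at the start. It passes above the rails and the lip.
- mug: Mug, 94 mm high, standing behind the tray; a bystander. Origin at the centre of its underside.
- lemon: Lemon, 78 mm long, lying behind the press; a bystander. Origin on its underside.
- garlic: Bulb of garlic, 60 mm across, near the back end of the press; a bystander. Origin on its underside.
Things that resemble listed ones, but are neither listed nor needed, are in the scene too. There is more than one size of the part that bears mould_center; the job needs the larger.

How it is judged:
By the outcome, as a careful person would: the job done as asked, in the order asked, and still so for the second after the job is handed in, with the robot touching nothing.
It also fails if it takes over 72 s, if anything falls off the work surface, if the arm or the gripper's body presses on something with over 40 N, if the wrist force passes 120 N, or if a joint passes its speed limit or range.

### The arm

A 6-joint arm with a two-finger parallel gripper is mounted at the origin on a cart in front of the work surface, level with it; the furniture and walls round the work are solid. World frame = base frame: x ahead of the robot, y to its left, z up, the work surface at z = 0. Lengths are in mm, angles in degrees, forces in N, time in s.
With the tool pointing down it reaches from about 300 to 850 mm from the base axis. Payload 4.2 kg.
Tool frame: the origin (TCP) lies midway between the tips of the shut fingers; the grasp point (between the pads) lies env.grip_depth behind it (env.grip_depth is the distance from the TCP to the grasp point, in mm); z points along the fingers, y is the direction in which the jaws open and shut (so a half turn about z gives the same grasp; the last joint's range is limited). The gripper opens to 91 mm and grips with 3 to 60 N. Pads are 32 mm wide; open, the fingers measure 118 mm over their backs; the gripper's body (76 mm by 178 mm) begins 60 mm behind the grasp point.
Start: joints at [70.875, 18.312, 89.639, -0, 72.044, -1.146], TCP at [177.492, 546.94, 182.576] pointing down, gripper open.
Joint ranges: [-177.97, 177.97], [-48.28, 115.42], [12.27, 149.76], [-77.06, 257.06], [2.81, 150.46], [-146.56, 146.56]. Speed limits (degrees/s): [147.25, 147.25, 180, 180, 180, 180].

### API

Orientations are given as [roll, pitch, yaw] about the fixed x, y, z axes, in that order (R = Rz(yaw) Ry(pitch) Rx(roll)).
In Python, from workcell import env, cams, spotter gives the robot as it stands.
- The arm moves only by the tool apply_moves, never from a script. Its argument "plan" is a list of rows, each an object with "jaw": the closure, from 0 (fully open) to 1 (shut); "delta_pos": the shift along the tool's x, y, z in mm, a list of three; "spin": the turn about the tool's z in rad. In form: [{"jaw": jaw, "delta_pos": [dx, dy, dz], "spin": spin}, ...]. A call has exactly 8 rows; each row is the pose to reach, as a shift and turn from the pose measured when the call began, along the tool's axes at that moment; what a row does not reach only later rows make up. A row lasts 1/8 s, in which the tool goes at most 62.5 mm and 10.7 degrees, less where a joint would pass 70% of its speed; a pose out of reach is approached as far as the arm can. A call with a gripper value outside its range is refused whole. The fingers move at their own pace and stop on an object; "squeeze" is the grip in N (left out, the last holds). Time passes only in rows, so rows that repeat a pose let the fingers close, or fill a call up. It gives the time, the measured TCP pose, the force and the opening at its end, in the units of the state.
- env.state(): the state, without advancing time (a new reading comes with each control period).
- cams.grab_frame(name): name is "scene" or "top"; returns the picture (480x640x3 uint8, red, green, blue); there is no depth.
- cams.calibration(name): a dict with "camera_matrix" (3x3 intrinsics, pixels), "rvec" (rotation vector, rad) and "tvec" (3), from world to camera coordinates, as OpenCV has them. Camera axes: x right, y down, z forward; pixel columns grow to the right and rows downward; lengths in mm; the calibration is good to about 2 mm. A picture is of the moment at which its call begins. calibration takes no time and is no camera call.
- env.job_done(): hands the job in, once; it reports no verdict.
Trained networks look in the newest picture that a camera, given by its name, has taken for a name from the list of things; names that differ only in an ending like _2 or _b are one class to them, and where a whole thing is asked for, a point or a joint stands for the part that bears it (a point fixed in the world has none). Each returns a list of dicts, best first, with "confidence" (0 to 1); they miss things now and then, are a little off and sometimes report something else, mostly with a low value. They report only what shows in the picture. A call takes as long as a camera call. They do not tell look-alikes from the thing itself.
- spotter.masks_of(camera, target): "region" (480x640 bool, what is visible of it) and "extent" ([left, top, right, bottom] in pixels, round what is visible of it).
The state is a dict: "time_s": time; "qpos": joint angles; "qvel": joint speeds; "effort": joint torques, N m; "ee_pos": TCP position; "ee_rot": TCP orientation; "force": force on the tool from outside, world axes, zero at the start; "torque": the same for the moment, N m; "gripper_width": finger opening in mm.
Only numpy, scipy, OpenCV 4.12 (cv2) and the standard library are available. Lean on these libraries where they do the work, as an engineer would, in place of code of your own. Each camera call takes 0.05 s, during which the arm holds its last target.

## Working session

There is one attempt and no reset: what is moved stays moved. The work goes in short steps, Python scripts to look and compute and a tool call to move; the robot and the scene stay as the last step left them, time stands still between calls to the robot, and variables do not carry over. Pictures are saved under pics/ and viewed, and the job is handed in when it is done.

Besides the shell and the picture viewer there is one more tool, called after "Emit:" by a JSON object that holds its "name" and its "arguments". apply_moves: Moves the arm, as the interface text tells. Its arguments: {"type":"object","properties":{"plan":{"type":"array"},"squeeze":{"type":"number"}},"required":["plan"]}

```bash
ls; mkdir -p pics
python3 - <<'E'
from workcell import env,cams,spotter
import cv2
print(env.state(), env.grip_depth)
for n in("scene","top"):
    im=cams.grab_frame(n); cv2.imwrite(f"pics/{n}0.png",im[:,:,::-1]); print(cams.calibration(n))
E
```

```text
pics
{'time_s': 0.0, 'qpos': array([ 7.08744587e+01,  1.83503521e+01,  8.97074313e+01, -1.48993794e-03,
        7.20434329e+01, -1.14654791e+00]), 'qvel': array([-0.02664292,  0.03017036,  0.02336614,  0.0056306 ,  0.09328932,
        0.03459837]), 'effort': array([-7.27859588e-04, -4.12471819e+01, -2.31971955e+01,  7.28625432e-02,
        4.57001023e-02, -1.29294499e-04]), 'ee_pos': array([177.31140448, 546.37939912, 181.7263068 ]), 'ee_rot': array([-1.79898776e+02, -6.09041427e-04,  1.62021467e+02]), 'force': array([-1.22030298, -0.4249816 ,  0.06490052]), 'torque': array([0.03173801, 0.01622059, 0.00651266]), 'gripper_width': 91.06999779888721} 18.8
{'camera_matrix': array([[578.14613508,   0.        , 322.77783641],
       [  0.        , 578.14613508, 239.79052355],
       [  0.        ,   0.        ,   1.        ]]), 'rvec': array([ 1.50239465, -2.279183  ,  0.71129723]), 'tvec': array([113.24270184, 592.67622993, 836.36721797])}
{'camera_matrix': array([[458.14190021,   0.        , 311.34740574],
       [  0.        , 458.14190021, 229.96424714],
       [  0.        ,   0.        ,   1.        ]]), 'rvec': array([ 2.1592271 , -2.17856367,  0.10683149]), 'tvec': array([-136.53784522,  618.03679751, 1161.09006765])}
```

View pics/scene0.png

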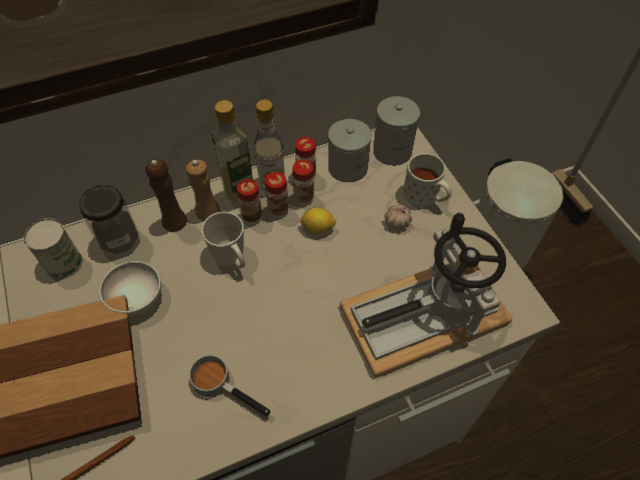

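View pics/top0.png

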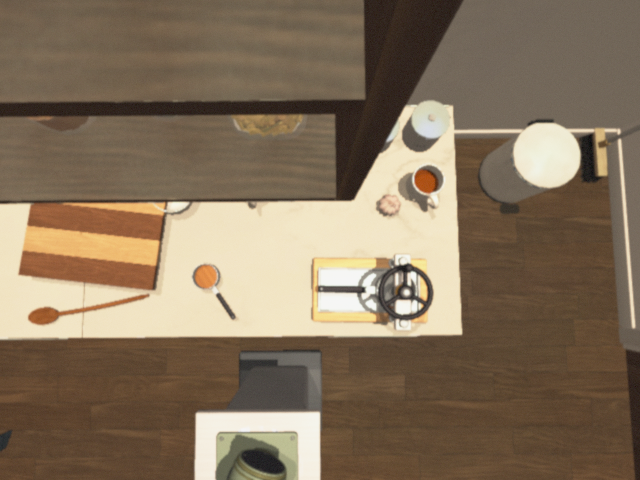

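```bash
cat > h.py <<'E'
import numpy as np, cv2
from workcell import env,cams,spotter
C={n:cams.calibration(n) for n in("scene","top")}
def proj(n,P):
    c=C[n]; return cv2.projectPoints(np.array(P,float).reshape(-1,3),c['rvec'],c['tvec'],c['camera_matrix'],None)[0].reshape(-1,2)
def ray(n,uv):
    c=C[n];R=cv2.Rodrigues(c['rvec'])[0];d=R.T@np.linalg.inv(c['camera_matrix'])@np.array([uv[0],uv[1],1.]);o=-R.T@c['tvec'];return o,d/np.linalg.norm(d)
def onz(n,uv,z):
    o,d=ray(n,uv);return o+d*(z-o[2])/d[2]
def tri(a,b):
    A=[];B=[]
    for n,uv in(("scene",a),("top",b)):
        o,d=ray(n,uv);M=np.eye(3)-np.outer(d,d);A.append(M);B.append(M@o)
    p=np.linalg.lstsq(np.vstack(A),np.hstack(B),rcond=None)[0]
    return p,[np.linalg.norm(M@p-b) for M,b in zip(A,B)]
E
python3 - <<'E'
from h import *
print(proj("top",[[0,0,0],[300,0,0],[300,300,0],[177,547,182]]), proj("scene",[[400,0,0],[500,0,0],[400,-100,0]]))
for n in C: print(n,ray(n,(320,240))[0])
for n in C:
    cams.grab_frame(n)
    for t in("press","grip_center","wheel_center","mould_center","mould_handle","mug","lemon","garlic"):
        for m in spotter.masks_of(n,t)[:3]:
            r=np.argwhere(m['region'])
            print(n,t,round(m['confidence'],2),m['extent'],len(r),r.mean(0)[::-1].round(1) if len(r) else None)
            if len(r): np.save(f"m_{n}_{t}_{len(r)}.npy",m['region'])
E
```

```text
[[257.47242257 473.82866447]
 [257.81851164 352.87180293]
 [142.50512981 353.86097047]
 [ -3.15488272 426.60183764]] [[297.69980504 399.99743832]
 [277.95540072 352.33838183]
 [348.04188601 379.01802987]]
scene [  62.94768106  104.09097116 1024.11025066]
top [ 497.27127045 -143.89608556 1216.86376049]
scene press 0.61 [341.0, 210.5, 511.6, 375.5] 12459 [430.  303.3]
scene grip_center 0.51 [451.2, 212.1, 463.6, 233.4] 237 [456.9 222.6]
scene wheel_center 0.9 [434.9, 213.0, 505.9, 284.5] 2453 [468.6 254.4]
scene mould_center 0.96 [188.4, 354.2, 268.2, 413.2] 1621 [216.1 380. ]
scene mould_center 0.56 [362.0, 263.9, 476.9, 326.1] 1622 [423.4 306.3]
scene mould_handle 0.92 [359.8, 269.5, 477.2, 327.8] 1645 [423.7 305.9]
scene mould_handle 0.92 [189.0, 354.6, 270.0, 417.1] 1670 [217.1 380.3]
scene mug 0.68 [197.5, 212.1, 244.1, 268.2] 1907 [224.1 237.8]
scene mug 0.42 [299.3, 206.4, 336.2, 235.2] 715 [317.3 220.3]
scene lemon 0.61 [299.5, 208.9, 336.5, 233.3] 685 [317.  220.3]
scene garlic 0.93 [385.0, 203.4, 411.0, 226.1] 478 [397.9 215.6]
top press 0.7 [316.4, 251.1, 434.2, 329.0] 6937 [373.  289.7]
top mould_center 0.71 [191.0, 265.5, 234.7, 317.1] 731 [209.8 281.5]
top mould_center 0.65 [319.6, 275.3, 416.0, 310.4] 485 [354.5 287.9]
top mould_handle 0.82 [319.4, 275.6, 414.6, 309.0] 506 [360.2 288.6]
top mould_handle 0.58 [194.1, 261.6, 234.6, 316.6] 755 [209.5 281.4]
top lemon 0.53 [377.5, 194.9, 397.8, 213.8] 345 [389.2 203.6]
top garlic 0.54 [379.1, 195.6, 400.8, 214.6] 366 [389.5 203.8]
```

Run:
```python
import cv2
a=cv2.imread("pics/scene0.png")[190:380,320:540]; cv2.imwrite("pics/sc_crop.png",cv2.resize(a,None,fx=3.2,fy=3.1,interpolation=cv2.INTER_CUBIC))
a=cv2.imread("pics/top0.png")[240:340,300:450]; cv2.imwrite("pics/top_crop.png",cv2.resize(a,None,fx=5,fy=5,interpolation=cv2.INTER_CUBIC))
```

```text
(no output)
```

View pics/sc_crop.png

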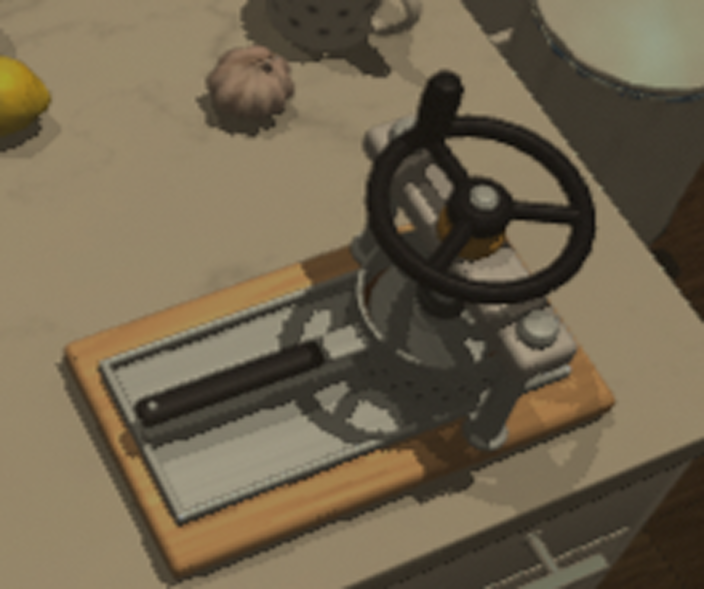

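View pics/top_crop.png

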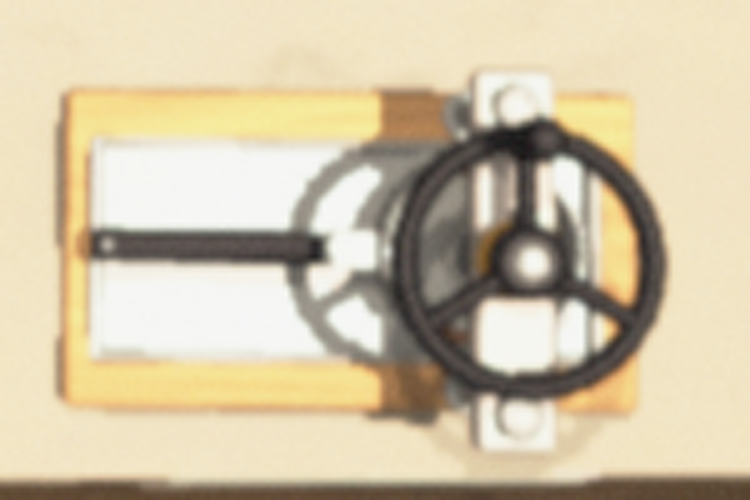

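Run:
```python
from h import *
for k,a,b in(("hubtop",(472.2,253.5),(406.6,292.4)),("griptop",(460.3,216.5),(409.2,267.4)),("handle_end",(366.9,321.6),(320.5,288.8))):
    print(k,tri(a,b))
S=lambda x,y:(320+x/3.2,190+y/3.1); T=lambda x,y:(300+x/5,240+y/5)
print("lip corners top",onz("top",T(93,138),35),onz("top",T(90,358),35))
print("lip corners scene",onz("scene",S(103,367),35),onz("scene",S(180,520),35))
print("beam ends top", onz("top",T(513,70),152),onz("top",T(515,450),152))
print("handle front/back top",onz("top",T(95,244),60),onz("top",T(320,247),60))
print("handle front/back sc",onz("scene",S(148,408),60),onz("scene",S(325,352),60))
```

```text
hubtop (array([ 458.97130338, -353.67412776,  188.08103667]), [np.float64(0.7776848373221918), np.float64(0.7776848373224482)])
griptop (array([ 513.55195806, -352.95438318,  228.00232099]), [np.float64(1.039533961614244), np.float64(1.0395339616144947)])
handle_end (array([ 465.23219519, -164.30528612,   64.19476728]), [np.float64(0.7685668976956864), np.float64(0.7685668976952922)])
lip corners top [ 518.95039903 -159.84203722   35.        ] [ 407.26166435 -157.15455551   35.        ]
lip corners scene [ 513.41307949 -159.39349452   35.        ] [ 404.86295915 -157.13054628   35.        ]
beam ends top [ 546.56606415 -353.67992307  152.        ] [ 372.99718025 -349.60227183  152.        ]
handle front/back top [ 465.54074033 -159.95729111   60.        ] [ 463.06651241 -272.63421413   60.        ]
handle front/back sc [ 467.05493081 -165.03489666   60.        ] [ 459.98250674 -277.15131659   60.        ]
```

Run:
```python
from h import *
a=cv2.imread("pics/scene0.png")[240:330,420:520]
a=np.clip(a.astype(float)*1.8,0,255).astype('uint8')
cv2.imwrite("pics/sc_z.png",cv2.resize(a,None,fx=7,fy=6.6,interpolation=cv2.INTER_CUBIC))
ax=np.array([459.3,-352.5])
for z in(50,60,70,78,90,100,110,120,130,152,180): print(z,proj("scene",[*ax,z])[0].round(1))
# wheel ring fit: hub pts etc
from scipy.optimize import least_squares
```

```text
50 [455.4 292.7]
60 [456.4 290.1]
70 [457.4 287.5]
78 [458.3 285.4]
90 [459.6 282.2]
100 [460.7 279.5]
110 [461.8 276.7]
120 [462.9 273.9]
130 [464. 271.]
152 [466.6 264.6]
180 [470.  256.1]
```

View pics/sc_z.png

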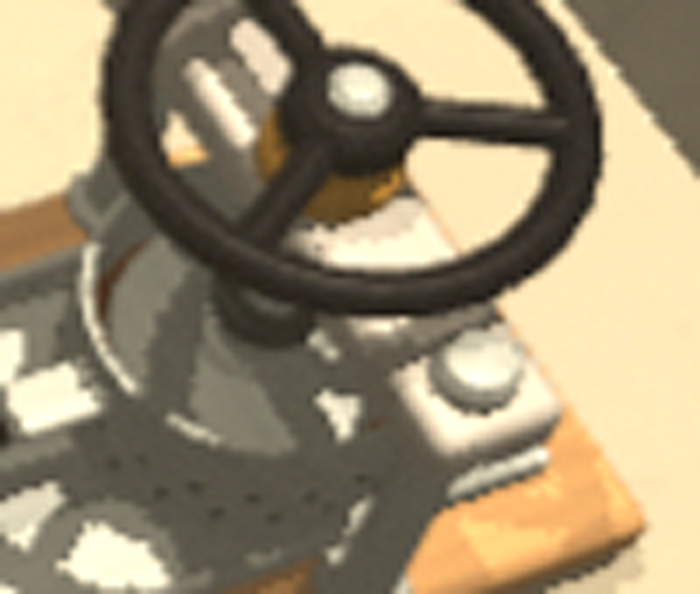

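Run:
```python
from h import *
for r in (10,12,14):
  p=np.array([459.3,-352.5])+r*np.array([-.655,.755]); q=np.array([459.3,-352.5])+r*np.array([-.755,-.655])
  for z in(70,80,85,90,95,100,110): print(r,z,proj("scene",[[*p,z],[*q,z]]).round(1).tolist())
# rim ellipse fit from wheel mask
m=np.load([f for f in __import__('glob').glob("m_scene_wheel*")][0])
ps,_=cv2.findContours(m.astype('uint8'),cv2.RETR_EXTERNAL,cv2.CHAIN_APPROX_NONE)
# model: render torus pts of wheel outer in scene and top against dark pixels
from scipy.optimize import least_squares
```

```text
10 70 [[455.8, 291.6], [462.5, 289.5]]
10 80 [[456.8, 289.0], [463.6, 286.9]]
10 85 [[457.4, 287.7], [464.1, 285.6]]
10 90 [[457.9, 286.4], [464.7, 284.2]]
10 95 [[458.4, 285.0], [465.3, 282.9]]
10 100 [[459.0, 283.7], [465.8, 281.5]]
10 110 [[460.1, 280.9], [467.0, 278.7]]
12 70 [[455.4, 292.5], [463.5, 289.9]]
12 80 [[456.5, 289.9], [464.6, 287.3]]
12 85 [[457.0, 288.5], [465.2, 286.0]]
12 90 [[457.5, 287.2], [465.7, 284.6]]
12 95 [[458.1, 285.9], [466.3, 283.3]]
12 100 [[458.6, 284.5], [466.9, 281.9]]
12 110 [[459.7, 281.8], [468.0, 279.2]]
14 70 [[455.1, 293.3], [464.5, 290.3]]
14 80 [[456.1, 290.7], [465.6, 287.7]]
14 85 [[456.7, 289.4], [466.2, 286.4]]
14 90 [[457.2, 288.1], [466.8, 285.0]]
14 95 [[457.7, 286.7], [467.3, 283.7]]
14 100 [[458.3, 285.4], [467.9, 282.3]]
14 110 [[459.4, 282.6], [469.1, 279.6]]
```

Emit:
{"name": "apply_moves", "arguments": {"plan": [{"jaw": 0,"delta_pos": [-15,-20,-30],"spin": 0.12},{"jaw": 0,"delta_pos": [-50,-60,-70],"spin": 0.3},{"jaw": 0,"delta_pos": [-87,-108,-100],"spin": 0.48},{"jaw": 0,"delta_pos": [-124,-156,-120],"spin": 0.66},{"jaw": 0,"delta_pos": [-161,-204,-120],"spin": 0.84},{"jaw": 0,"delta_pos": [-198,-252,-120],"spin": 1.02},{"jaw": 0,"delta_pos": [-235,-300,-120],"spin": 1.2},{"jaw": 0,"delta_pos": [-272,-348,-120],"spin": 1.38}], "squeeze": 25}}

```text
time_s: 2.0
ee_pos: [328.3, 132.2, 302.9]
ee_rot: [179.9, -0.0, 82.7]
force: [1.1, 0.6, -0.6]
gripper_width: 90.9
```

```bash
cat >> h.py <<'E'
def to(tx,ty,tz,yaw=None):
    s=env.state();p=np.array(s['ee_pos']);Rm=None
    from scipy.spatial.transform import Rotation as R
    Rm=R.from_euler('xyz',s['ee_rot'],degrees=True).as_matrix()
    d=Rm.T@(np.array([tx,ty,tz])-p)
    sp=None if yaw is None else -np.radians(yaw-s['ee_rot'][2])
    return d.round(1),sp
def st():
    s=env.state();print("t",round(s['time_s'],2),"p",np.round(s['ee_pos'],1),"rot",np.round(s['ee_rot'],1),"F",np.round(s['force'],1),"w",round(s['gripper_width'],1),"q",np.round(s['qpos'],0))
E
python3 -c "
from h import *
st();print(to(513.5,-352.5,300,-30))"
```

```text
t 2.0 p [328.3 132.2 302.9] rot [179.9  -0.   82.7] F [ 1.1  0.6 -0.6] w 90.9 q [ 20.  -6. 101.  -0.  85.  27.]
(array([-457.1,  245.6,    2.9]), np.float64(1.9661575687141137))
```

Emit:
{"name": "apply_moves", "arguments": {"plan": [{"jaw": 0,"delta_pos": [-45,24,0],"spin": 0.18},{"jaw": 0,"delta_pos": [-97,52,0],"spin": 0.36},{"jaw": 0,"delta_pos": [-149,80,0],"spin": 0.54},{"jaw": 0,"delta_pos": [-201,108,0],"spin": 0.72},{"jaw": 0,"delta_pos": [-253,136,0],"spin": 0.9},{"jaw": 0,"delta_pos": [-305,164,0],"spin": 1.08},{"jaw": 0,"delta_pos": [-357,192,0],"spin": 1.26},{"jaw": 0,"delta_pos": [-405,218,0],"spin": 1.44}]}}

```text
time_s: 3.0
ee_pos: [493.1, -299.4, 302.8]
ee_rot: [-180.0, -0.1, -0.2]
force: [-0.3, 1.0, -0.2]
gripper_width: 90.8
```

```bash
python3 -c "
from h import *
st();print(to(513.5,-352.5,255,-30));print(to(513.5,-352.5,197,-30))"
```

```text
t 3.0 p [ 493.1 -299.4  302.8] rot [-1.8e+02 -1.0e-01 -2.0e-01] F [-0.3  1.  -0.2] w 90.8 q [-32.  16.  76.   0.  88.  58.]
(array([20.5, 53. , 47.9]), np.float64(0.5194524729653872))
(array([ 20.4,  53.1, 105.9]), np.float64(0.5194524729653872))
```

Descend over the grip.

Emit:
{"name": "apply_moves", "arguments": {"plan": [{"jaw": 0,"delta_pos": [12,30,0],"spin": 0.17},{"jaw": 0,"delta_pos": [20.4,53,5],"spin": 0.34},{"jaw": 0,"delta_pos": [20.4,53,25],"spin": 0.52},{"jaw": 0,"delta_pos": [20.4,53,45],"spin": 0.52},{"jaw": 0,"delta_pos": [20.4,53,45],"spin": 0.52},{"jaw": 0,"delta_pos": [20.4,53,45],"spin": 0.52},{"jaw": 0,"delta_pos": [20.4,53,45],"spin": 0.52},{"jaw": 0,"delta_pos": [20.4,53,45],"spin": 0.52}]}}

```text
time_s: 4.0
ee_pos: [513.7, -352.6, 258.7]
ee_rot: [-179.9, -0.2, -30.0]
force: [-0.4, 0.3, 0.1]
gripper_width: 91.2
```

```bash
python3 -c "
from h import *
st();print(to(513.5,-352.5,197,-30))
im=cams.grab_frame('scene');cv2.imwrite('pics/s1.png',cv2.resize(im[120:360,340:560,::-1],None,fx=3,fy=2.5))
im=cams.grab_frame('top');cv2.imwrite('pics/t1.png',cv2.resize(im[200:400,240:480,::-1],None,fx=3,fy=3))"
```

```text
t 4.0 p [ 513.7 -352.6  258.7] rot [-179.9   -0.2  -30. ] F [-0.4  0.3  0.1] w 91.2 q [-36.  21.  75.   0.  84.  84.]
(array([-0.4,  0.1, 61.7]), np.float64(-0.0004399656374501698))
```

View pics/s1.png

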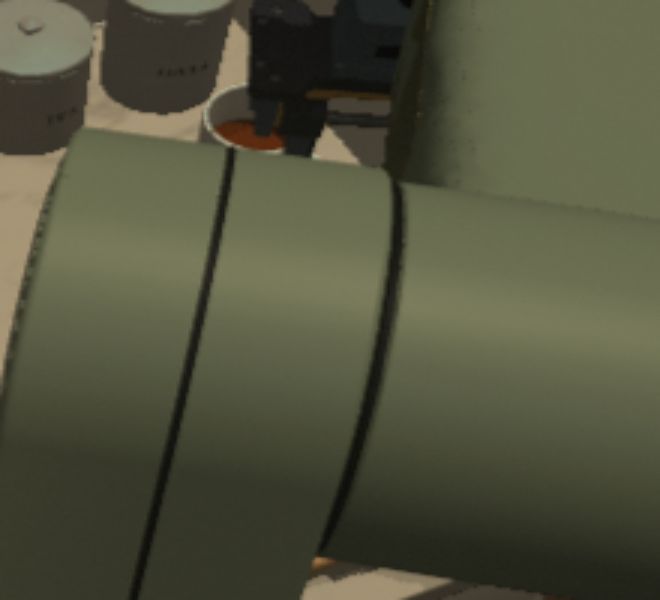

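View pics/t1.png

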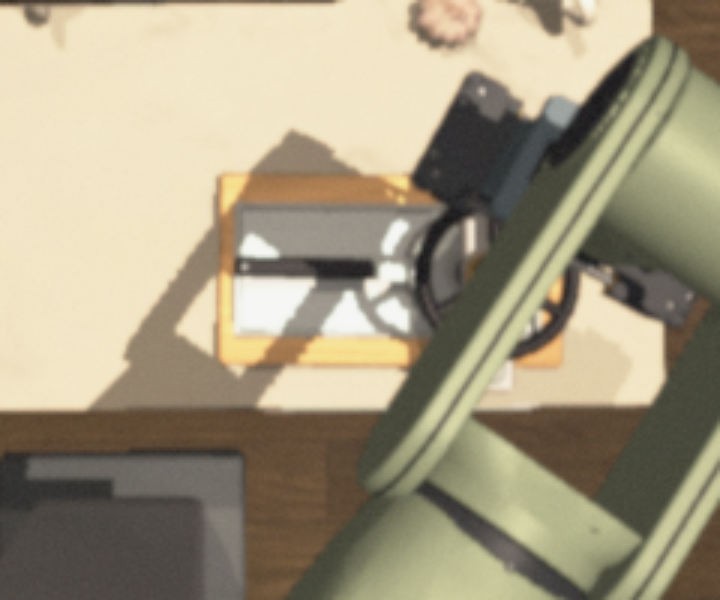

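The arm hides the wheel in both views, so the approach relies on the earlier measurement. Lowering, then closing.

Emit:
{"name": "apply_moves", "arguments": {"plan": [{"jaw": 0,"delta_pos": [0,0,15],"spin": 0},{"jaw": 0,"delta_pos": [0,0,30],"spin": 0},{"jaw": 0,"delta_pos": [0,0,45],"spin": 0},{"jaw": 0,"delta_pos": [0,0,55],"spin": 0},{"jaw": 0,"delta_pos": [0,0,61],"spin": 0},{"jaw": 0,"delta_pos": [0,0,61],"spin": 0},{"jaw": 0.4,"delta_pos": [0,0,61],"spin": 0},{"jaw": 0.6,"delta_pos": [0,0,61],"spin": 0}], "squeeze": 12}}

```text
time_s: 5.1
ee_pos: [514.0, -352.7, 197.9]
ee_rot: [-179.9, -0.2, -30.0]
force: [-0.2, 0.5, 1.1]
gripper_width: 73.9
```

Emit:
{"name": "apply_moves", "arguments": {"plan": [{"jaw": 0.8,"delta_pos": [0,0,0],"spin": 0},{"jaw": 1,"delta_pos": [0,0,0],"spin": 0},{"jaw": 1,"delta_pos": [0,0,0],"spin": 0},{"jaw": 1,"delta_pos": [0,0,0],"spin": 0},{"jaw": 1,"delta_pos": [0,0,0],"spin": 0},{"jaw": 1,"delta_pos": [0,0,0],"spin": 0},{"jaw": 1,"delta_pos": [0,0,0],"spin": 0},{"jaw": 1,"delta_pos": [0,0,0],"spin": 0}]}}

```text
time_s: 6.1
ee_pos: [514.1, -352.4, 197.9]
ee_rot: [-179.9, -0.2, -30.0]
force: [0.7, 1.1, 0.7]
gripper_width: 19.8
```

```bash
python3 -c "
from h import *
st()"
```

```text
t 6.1 p [ 514.1 -352.4  197.9] rot [-179.9   -0.2  -30. ] F [0.7 1.1 0.7] w 19.8 q [-36.  22.  82.   0.  76.  84.]
```

```bash
cat >> h.py <<'E'
def arc(th0,th1,n=8,cx=459.8,cy=-352.5,r=54.2,z0=197.9,follow=None,ramp=False):
    """rows from th0 to th1; follow=offset: yaw=th+follow"""
    fr=np.linspace(0,1,n+1)[1:]
    for f in fr:
        t=th0+(th1-th0)*f; a=np.radians(t)
        d,sp=to(cx+r*np.cos(a),cy+r*np.sin(a),z0+t/20,None if follow is None else t+follow)
        print(round(t),d.tolist(),None if sp is None else round(sp,3))
def ang(cx=459.8,cy=-352.5):
    p=env.state()['ee_pos'];F=env.state()['force'];a=np.arctan2(p[1]-cy,p[0]-cx);r=np.hypot(p[1]-cy,p[0]-cx)
    print("theta",round(np.degrees(a),1),"r",round(r,1),"Ftan",round(-F[0]*np.sin(a)+F[1]*np.cos(a),1),"Frad",round(F[0]*np.cos(a)+F[1]*np.sin(a),1),"Fz",round(F[2],1))
E
python3 -c "
from h import *
ang();arc(0,90)"
```

```text
theta 0.1 r 54.3 Ftan 1.1 Frad 0.7 Fz 0.7
11 [-6.2, -8.5, -0.6] None
22 [-14.0, -15.7, -1.2] None
34 [-23.0, -21.3, -1.7] None
45 [-33.0, -25.1, -2.3] None
56 [-43.4, -26.8, -2.9] None
68 [-54.1, -26.4, -3.5] None
79 [-64.4, -24.0, -4.1] None
90 [-74.1, -19.6, -4.7] None
```

Emit:
{"name": "apply_moves", "arguments": {"plan": [{"jaw": 1,"delta_pos": [-6.2,-8.5,-0.6],"spin": 0},{"jaw": 1,"delta_pos": [-14,-15.7,-1.2],"spin": 0},{"jaw": 1,"delta_pos": [-23,-21.3,-1.7],"spin": 0},{"jaw": 1,"delta_pos": [-33,-25.1,-2.3],"spin": 0},{"jaw": 1,"delta_pos": [-43.4,-26.8,-2.9],"spin": 0},{"jaw": 1,"delta_pos": [-54.1,-26.4,-3.5],"spin": 0},{"jaw": 1,"delta_pos": [-64.4,-24,-4.1],"spin": 0},{"jaw": 1,"delta_pos": [-74.1,-19.6,-4.7],"spin": 0}], "squeeze": 20}}

```text
time_s: 7.1
ee_pos: [459.7, -298.0, 202.4]
ee_rot: [-179.9, -0.3, -30.0]
force: [3.9, -4.3, -4.0]
gripper_width: 18.8
```

```bash
python3 -c "
from h import *
st();ang();arc(90,230)"
```

```text
t 7.1 p [ 459.7 -298.   202.4] rot [-179.9   -0.3  -30. ] F [ 3.9 -4.3 -4. ] w 18.8 q [-34.  15.  91.   0.  73.  86.]
theta 90.1 r 54.5 Ftan -3.9 Frad -4.3 Fz -4.0
108 [-12.6, 10.5, -1.0] None
125 [-21.8, 24.2, -1.9] None
142 [-26.4, 40.1, -2.9] None
160 [-26.0, 56.6, -3.8] None
178 [-20.7, 72.2, -4.7] None
195 [-11.0, 85.5, -5.5] None
212 [2.3, 95.2, -6.4] None
230 [18.0, 100.5, -7.2] None
```

Emit:
{"name": "apply_moves", "arguments": {"plan": [{"jaw": 1,"delta_pos": [-12.6,10.5,-1],"spin": 0},{"jaw": 1,"delta_pos": [-21.8,24.2,-1.9],"spin": 0},{"jaw": 1,"delta_pos": [-26.4,40.1,-2.9],"spin": 0},{"jaw": 1,"delta_pos": [-26,56.6,-3.8],"spin": 0},{"jaw": 1,"delta_pos": [-20.7,72.2,-4.7],"spin": 0},{"jaw": 1,"delta_pos": [-11,85.5,-5.5],"spin": 0},{"jaw": 1,"delta_pos": [2.3,95.2,-6.4],"spin": 0},{"jaw": 1,"delta_pos": [18,100.5,-7.2],"spin": 0}]}}

```text
time_s: 8.1
ee_pos: [422.1, -390.8, 209.0]
ee_rot: [-179.7, 0.2, -30.0]
force: [-2.6, 3.4, 1.2]
gripper_width: 18.9
```

```bash
python3 -c "
from h import *
st();ang();arc(230,370)"
```

```text
t 8.1 p [ 422.1 -390.8  209. ] rot [-179.7    0.2  -30. ] F [-2.6  3.4  1.2] w 18.9 q [-44.  18.  87.   0.  76.  76.]
theta -134.6 r 53.7 Ftan -4.2 Frad -0.6 Fz 1.2
248 [20.6, 1.7, -1.3] None
265 [36.4, -2.9, -2.2] None
282 [50.1, -12.1, -3.1] None
300 [60.4, -25.0, -4.0] None
318 [66.4, -40.4, -4.8] None
335 [67.5, -56.8, -5.6] None
352 [63.5, -72.8, -6.3] None
370 [55.0, -86.9, -7.1] None
```

Emit:
{"name": "apply_moves", "arguments": {"plan": [{"jaw": 1,"delta_pos": [20.6,1.7,-1.3],"spin": 0},{"jaw": 1,"delta_pos": [36.4,-2.9,-2.2],"spin": 0},{"jaw": 1,"delta_pos": [50.1,-12.1,-3.1],"spin": 0},{"jaw": 1,"delta_pos": [60.4,-25,-4],"spin": 0},{"jaw": 1,"delta_pos": [66.4,-40.4,-4.8],"spin": 0},{"jaw": 1,"delta_pos": [67.5,-56.8,-5.6],"spin": 0},{"jaw": 1,"delta_pos": [63.5,-72.8,-6.3],"spin": 0},{"jaw": 1,"delta_pos": [55,-86.9,-7.1],"spin": 0}]}}

```text
time_s: 9.1
ee_pos: [513.2, -343.3, 216.4]
ee_rot: [-179.7, 0.2, -30.0]
force: [1.3, -4.7, -2.8]
gripper_width: 19.0
```

```bash
python3 -c "
from h import *
st();ang();arc(370,420)"
```

```text
t 9.1 p [ 513.2 -343.3  216.4] rot [-179.7    0.2  -30. ] F [ 1.3 -4.7 -2.8] w 19.0 q [-35.  21.  80.   0.  79.  85.]
theta 9.7 r 54.1 Ftan -4.8 Frad 0.5 Fz -2.8
376 [-4.2, -4.5, -0.3] None
382 [-8.6, -8.4, -0.6] None
389 [-13.5, -11.7, -0.8] None
395 [-18.7, -14.5, -1.1] None
401 [-24.2, -16.7, -1.4] None
408 [-29.9, -18.3, -1.7] None
414 [-35.8, -19.3, -2.0] None
420 [-41.7, -19.6, -2.3] None
```

Emit:
{"name": "apply_moves", "arguments": {"plan": [{"jaw": 1,"delta_pos": [-4.2,-4.5,-0.3],"spin": 0},{"jaw": 1,"delta_pos": [-8.6,-8.4,-0.6],"spin": 0},{"jaw": 1,"delta_pos": [-13.5,-11.7,-0.8],"spin": 0},{"jaw": 1,"delta_pos": [-18.7,-14.5,-1.1],"spin": 0},{"jaw": 1,"delta_pos": [-24.2,-16.7,-1.4],"spin": 0},{"jaw": 1,"delta_pos": [-29.9,-18.3,-1.7],"spin": 0},{"jaw": 1,"delta_pos": [-35.8,-19.3,-2],"spin": 0},{"jaw": 1,"delta_pos": [-41.7,-19.6,-2.3],"spin": 0}]}}

```text
time_s: 10.1
ee_pos: [486.6, -305.2, 218.9]
ee_rot: [-179.7, 0.2, -30.0]
force: [3.1, -3.2, -3.2]
gripper_width: 19.2
```

```bash
python3 -c "
from h import *
st();ang();arc(420,480,follow=-450)"
```

```text
t 10.1 p [ 486.6 -305.2  218.9] rot [-179.7    0.2  -30. ] F [ 3.1 -3.2 -3.2] w 19.2 q [-33.  17.  86.   0.  77.  87.]
theta 60.5 r 54.3 Ftan -4.3 Frad -1.3 Fz -3.2
428 [-6.6, 0.6, -0.3] -0.132
435 [-13.6, 2.0, -0.7] -0.263
442 [-20.3, 4.3, -1.1] -0.393
450 [-26.7, 7.4, -1.4] -0.524
458 [-32.5, 11.4, -1.8] -0.655
465 [-37.9, 16.0, -2.2] -0.786
472 [-42.5, 21.4, -2.6] -0.917
480 [-46.5, 27.3, -3.0] -1.048
```

Emit:
{"name": "apply_moves", "arguments": {"plan": [{"jaw": 1,"delta_pos": [-6.6,0.6,-0.3],"spin": -0.132},{"jaw": 1,"delta_pos": [-13.6,2,-0.7],"spin": -0.263},{"jaw": 1,"delta_pos": [-20.3,4.3,-1.1],"spin": -0.393},{"jaw": 1,"delta_pos": [-26.7,7.4,-1.4],"spin": -0.524},{"jaw": 1,"delta_pos": [-32.5,11.4,-1.8],"spin": -0.655},{"jaw": 1,"delta_pos": [-37.9,16,-2.2],"spin": -0.786},{"jaw": 1,"delta_pos": [-42.5,21.4,-2.6],"spin": -0.917},{"jaw": 1,"delta_pos": [-46.5,27.3,-3],"spin": -1.048}], "squeeze": 10}}

```text
time_s: 11.1
ee_pos: [433.0, -304.0, 221.9]
ee_rot: [-179.6, -0.3, 30.2]
force: [4.4, 0.2, -3.5]
gripper_width: 19.6
```

```bash
python3 -c "
from h import *
st();ang();arc(480,550,follow=-450)"
```

```text
t 11.1 p [ 433.  -304.   221.9] rot [-179.6   -0.3   30.2] F [ 4.4  0.2 -3.5] w 19.6 q [-37.  13.  91.   0.  76.  23.]
theta 118.9 r 55.4 Ftan -4.0 Frad -1.9 Fz -3.5
489 [-9.3, 1.8, -0.5] -0.148
498 [-17.4, 3.6, -1.0] -0.301
506 [-25.1, 6.7, -1.5] -0.454
515 [-32.2, 10.9, -2.0] -0.607
524 [-38.6, 16.1, -2.5] -0.759
532 [-44.2, 22.2, -3.0] -0.912
541 [-48.7, 29.1, -3.5] -1.065
550 [-52.1, 36.6, -4.1] -1.217
```

Emit:
{"name": "apply_moves", "arguments": {"plan": [{"jaw": 1,"delta_pos": [-9.3,1.8,-0.5],"spin": -0.148},{"jaw": 1,"delta_pos": [-17.4,3.6,-1],"spin": -0.301},{"jaw": 1,"delta_pos": [-25.1,6.7,-1.5],"spin": -0.454},{"jaw": 1,"delta_pos": [-32.2,10.9,-2],"spin": -0.607},{"jaw": 1,"delta_pos": [-38.6,16.1,-2.5],"spin": -0.759},{"jaw": 1,"delta_pos": [-44.2,22.2,-3],"spin": -0.912},{"jaw": 1,"delta_pos": [-48.7,29.1,-3.5],"spin": -1.065},{"jaw": 1,"delta_pos": [-52.1,36.6,-4.1],"spin": -1.217}]}}

```text
time_s: 12.1
ee_pos: [405.1, -358.0, 225.2]
ee_rot: [179.9, -1.0, 100.3]
force: [0.5, 4.6, 0.5]
gripper_width: 19.6
```

```bash
python3 -c "
from h import *
st();ang();arc(550,620,follow=-450)"
```

```text
t 12.1 p [ 405.1 -358.   225.2] rot [179.9  -1.  100.3] F [0.5 4.6 0.5] w 19.6 q [-43.  14.  89.   1.  77. -54.]
theta -174.3 r 55.0 Ftan -4.5 Frad -0.9 Fz 0.5
559 [-12.3, 1.2, -0.8] -0.148
568 [-20.4, 3.1, -1.4] -0.301
576 [-28.1, 6.1, -2.0] -0.454
585 [-35.2, 10.3, -2.5] -0.606
594 [-41.6, 15.5, -3.1] -0.759
602 [-47.1, 21.7, -3.6] -0.912
611 [-51.7, 28.6, -4.1] -1.064
620 [-55.1, 36.1, -4.6] -1.217
```

Emit:
{"name": "apply_moves", "arguments": {"plan": [{"jaw": 1,"delta_pos": [-12.3,1.2,-0.8],"spin": -0.148},{"jaw": 1,"delta_pos": [-20.4,3.1,-1.4],"spin": -0.301},{"jaw": 1,"delta_pos": [-28.1,6.1,-2],"spin": -0.454},{"jaw": 1,"delta_pos": [-35.2,10.3,-2.5],"spin": -0.606},{"jaw": 1,"delta_pos": [-41.6,15.5,-3.1],"spin": -0.759},{"jaw": 1,"delta_pos": [-47.1,21.7,-3.6],"spin": -0.912},{"jaw": 1,"delta_pos": [-51.7,28.6,-4.1],"spin": -1.064},{"jaw": 1,"delta_pos": [-55.1,36.1,-4.6],"spin": -1.217}]}}

```text
time_s: 13.1
ee_pos: [447.0, -404.0, 228.8]
ee_rot: [178.9, -0.7, 170.3]
force: [-4.3, 0.4, 0.9]
gripper_width: 19.7
```

```bash
python3 -c "
from h import *
st();ang();arc(620,640,n=4,follow=-450)"
```

```text
t 13.1 p [ 447.  -404.   228.8] rot [178.9  -0.7 170.3] F [-4.3  0.4  0.9] w 19.7 q [ -44.   20.   80.    1.   81. -124.]
theta -104.0 r 53.0 Ftan -4.3 Frad 0.7 Fz 0.9
625 [-8.4, -1.1, -0.5] -0.083
630 [-13.1, -0.5, -0.8] -0.17
635 [-17.7, 0.5, -1.1] -0.257
640 [-22.2, 1.9, -1.4] -0.344
```

Emit:
{"name": "apply_moves", "arguments": {"plan": [{"jaw": 0.4,"delta_pos": [0,0,0],"spin": 0},{"jaw": 0.4,"delta_pos": [0,0,0],"spin": 0},{"jaw": 0.4,"delta_pos": [0,0,-2],"spin": 0.18},{"jaw": 0.4,"delta_pos": [0,0,-2],"spin": 0.36},{"jaw": 0.4,"delta_pos": [0,0,-2],"spin": 0.54},{"jaw": 0.4,"delta_pos": [0,0,-2],"spin": 0.72},{"jaw": 0.4,"delta_pos": [0,0,-2],"spin": 0.9},{"jaw": 0.4,"delta_pos": [0,0,-2],"spin": 1.08}]}}

```text
time_s: 14.1
ee_pos: [446.8, -403.4, 231.0]
ee_rot: [-179.9, -1.4, 107.9]
force: [-0.1, 0.0, -1.0]
gripper_width: 54.9
```

```bash
python3 -c "
from h import *
st();ang();print(to(447,-404,229.5,-10))"
```

```text
t 14.1 p [ 446.8 -403.4  231. ] rot [-179.9   -1.4  107.9] F [-0.1  0.  -1. ] w 54.9 q [-44.  20.  80.   1.  81. -62.]
theta -104.3 r 52.6 Ftan -0.1 Frad 0.0 Fz -1.0
(array([-0.6,  0. ,  1.5]), np.float64(2.0584800488554613))
```

Emit:
{"name": "apply_moves", "arguments": {"plan": [{"jaw": 0.4,"delta_pos": [0,0,1],"spin": 0.18},{"jaw": 0.4,"delta_pos": [0,0,1],"spin": 0.36},{"jaw": 0.4,"delta_pos": [0,0,1],"spin": 0.54},{"jaw": 0.4,"delta_pos": [0,0,1],"spin": 0.72},{"jaw": 0.4,"delta_pos": [0,0,1],"spin": 0.9},{"jaw": 0.4,"delta_pos": [0,0,1],"spin": 1.08},{"jaw": 0.4,"delta_pos": [0,0,1],"spin": 1.26},{"jaw": 0.4,"delta_pos": [0,0,1],"spin": 1.44}]}}

```text
time_s: 15.1
ee_pos: [446.5, -402.8, 230.2]
ee_rot: [-178.6, -0.1, 25.0]
force: [0.1, 1.0, 0.3]
gripper_width: 54.7
```

Emit:
{"name": "apply_moves", "arguments": {"plan": [{"jaw": 0.4,"delta_pos": [0,0,0],"spin": 0.18},{"jaw": 0.4,"delta_pos": [0,0,0],"spin": 0.36},{"jaw": 0.4,"delta_pos": [0,0,0],"spin": 0.54},{"jaw": 0.7,"delta_pos": [0,0,0],"spin": 0.62},{"jaw": 1,"delta_pos": [0,0,0],"spin": 0.62},{"jaw": 1,"delta_pos": [0,0,0],"spin": 0.62},{"jaw": 1,"delta_pos": [0,0,0],"spin": 0.62},{"jaw": 1,"delta_pos": [0,0,0],"spin": 0.62}]}}

```text
time_s: 16.1
ee_pos: [446.4, -403.5, 230.3]
ee_rot: [-178.9, 0.7, -10.5]
force: [-0.6, -2.8, 0.1]
gripper_width: 18.9
```

```bash
python3 -c "
from h import *
st();ang();arc(616,670,follow=-630)"
```

```text
t 16.1 p [ 446.4 -403.5  230.3] rot [-178.9    0.7  -10.5] F [-0.6 -2.8  0.1] w 18.9 q [-44.  20.  80.   1.  81.  57.]
theta -104.7 r 52.8 Ftan 0.1 Frad 2.9 Fz 0.1
623 [7.0, 1.5, 1.2] -0.057
630 [13.3, 0.8, 0.8] -0.175
636 [19.5, -0.7, 0.4] -0.293
643 [25.5, -2.9, 0.0] -0.41
650 [31.2, -5.8, -0.3] -0.528
656 [36.5, -9.4, -0.7] -0.646
663 [41.4, -13.5, -1.0] -0.764
670 [45.7, -18.2, -1.3] -0.882
```

Emit:
{"name": "apply_moves", "arguments": {"plan": [{"jaw": 1,"delta_pos": [7,1.5,0.2],"spin": -0.08},{"jaw": 1,"delta_pos": [13.3,0.8,-0.2],"spin": -0.18},{"jaw": 1,"delta_pos": [19.5,-0.7,-0.6],"spin": -0.293},{"jaw": 1,"delta_pos": [25.5,-2.9,-1],"spin": -0.41},{"jaw": 1,"delta_pos": [31.2,-5.8,-1.3],"spin": -0.528},{"jaw": 1,"delta_pos": [36.5,-9.4,-1.7],"spin": -0.646},{"jaw": 1,"delta_pos": [41.4,-13.5,-2],"spin": -0.764},{"jaw": 1,"delta_pos": [45.7,-18.2,-2.3],"spin": -0.882}]}}

```text
time_s: 17.1
ee_pos: [492.5, -393.9, 232.6]
ee_rot: [-178.5, -0.2, 40.2]
force: [-5.7, -1.4, 2.6]
gripper_width: 19.0
```

```bash
python3 -c "
from h import *
st();ang();arc(670,725,follow=-630,z0=199)"
```

```text
t 17.1 p [ 492.5 -393.9  232.6] rot [-178.5   -0.2   40.2] F [-5.7 -1.4  2.6] w 19.0 q [-40.  23.  75.   0.  83.  10.]
theta -51.7 r 52.8 Ftan -5.3 Frad -2.4 Fz 2.6
677 [8.0, 1.1, -0.3] -0.116
684 [14.4, -0.1, -0.5] -0.236
691 [20.6, -2.0, -0.8] -0.356
698 [26.6, -4.6, -1.1] -0.476
704 [32.2, -7.9, -1.3] -0.596
711 [37.3, -11.9, -1.5] -0.716
718 [42.0, -16.5, -1.7] -0.836
725 [46.0, -21.5, -1.9] -0.956
```

Emit:
{"name": "apply_moves", "arguments": {"plan": [{"jaw": 1,"delta_pos": [8,1.1,-0.3],"spin": -0.116},{"jaw": 1,"delta_pos": [14.4,-0.1,-0.5],"spin": -0.236},{"jaw": 1,"delta_pos": [20.6,-2,-0.8],"spin": -0.356},{"jaw": 1,"delta_pos": [26.6,-4.6,-1.1],"spin": -0.476},{"jaw": 1,"delta_pos": [32.2,-7.9,-1.3],"spin": -0.596},{"jaw": 1,"delta_pos": [37.3,-11.9,-1.5],"spin": -0.716},{"jaw": 1,"delta_pos": [42,-16.5,-1.7],"spin": -0.836},{"jaw": 1,"delta_pos": [46,-21.5,-1.9],"spin": -0.956}]}}

```text
time_s: 18.1
ee_pos: [512.9, -349.4, 235.4]
ee_rot: [-179.2, -1.2, 95.2]
force: [-2.2, -4.3, -0.4]
gripper_width: 19.1
```

```bash
python3 -c "
from h import *
st();ang();arc(725,765,follow=-630,z0=199)"
```

```text
t 18.1 p [ 512.9 -349.4  235.4] rot [-179.2   -1.2   95.2] F [-2.2 -4.3 -0.4] w 19.1 q [-36.  22.  77.   0.  83. -41.]
theta 3.4 r 53.2 Ftan -4.1 Frad -2.4 Fz -0.4
730 [6.2, 0.9, -0.0] -0.084
735 [10.9, 0.2, -0.2] -0.171
740 [15.5, -0.8, -0.3] -0.259
745 [20.1, -2.2, -0.4] -0.346
750 [24.4, -4.0, -0.6] -0.433
755 [28.6, -6.1, -0.7] -0.52
760 [32.6, -8.7, -0.8] -0.608
765 [36.4, -11.5, -1.0] -0.695
```

Emit:
{"name": "apply_moves", "arguments": {"plan": [{"jaw": 1,"delta_pos": [6.2,0.9,-0.1],"spin": -0.084},{"jaw": 1,"delta_pos": [10.9,0.2,-0.3],"spin": -0.171},{"jaw": 1,"delta_pos": [15.5,-0.8,-0.5],"spin": -0.259},{"jaw": 1,"delta_pos": [20.1,-2.2,-0.7],"spin": -0.346},{"jaw": 1,"delta_pos": [24.4,-4,-0.9],"spin": -0.433},{"jaw": 1,"delta_pos": [28.6,-6.1,-1.1],"spin": -0.52},{"jaw": 1,"delta_pos": [32.6,-8.7,-1.3],"spin": -0.608},{"jaw": 1,"delta_pos": [36.4,-11.5,-1.5],"spin": -0.695}]}}

```text
time_s: 19.1
ee_pos: [499.0, -315.4, 237.6]
ee_rot: [179.8, -1.2, 135.2]
force: [2.6, -4.7, -2.1]
gripper_width: 19.0
```

```bash
python3 -c "
from h import *
st();ang();arc(765,805,follow=-630,z0=199)"
```

```text
t 19.1 p [ 499.  -315.4  237.6] rot [179.8  -1.2 135.2] F [ 2.6 -4.7 -2.1] w 19.0 q [-34.  19.  81.   0.  81. -79.]
theta 43.4 r 54.0 Ftan -5.2 Frad -1.4 Fz -2.1
770 [6.2, 0.0, 0.2] -0.084
775 [10.9, -0.6, 0.0] -0.171
780 [15.5, -1.6, -0.1] -0.259
785 [20.1, -3.0, -0.3] -0.346
790 [24.4, -4.8, -0.4] -0.433
795 [28.6, -6.9, -0.6] -0.521
800 [32.6, -9.5, -0.8] -0.608
805 [36.4, -12.3, -1.0] -0.695
```

Emit:
{"name": "apply_moves", "arguments": {"plan": [{"jaw": 1,"delta_pos": [6.2,0,0],"spin": -0.084},{"jaw": 1,"delta_pos": [10.9,-0.6,-0.2],"spin": -0.171},{"jaw": 1,"delta_pos": [15.5,-1.6,-0.5],"spin": -0.259},{"jaw": 1,"delta_pos": [20.1,-3,-0.7],"spin": -0.346},{"jaw": 1,"delta_pos": [24.4,-4.8,-1],"spin": -0.433},{"jaw": 1,"delta_pos": [28.6,-6.9,-1.2],"spin": -0.521},{"jaw": 1,"delta_pos": [32.6,-9.5,-1.5],"spin": -0.608},{"jaw": 1,"delta_pos": [36.4,-12.3,-1.8],"spin": -0.695}]}}

```text
time_s: 20.1
ee_pos: [466.3, -298.1, 239.7]
ee_rot: [179.0, -0.6, 175.2]
force: [4.8, -0.6, -4.1]
gripper_width: 18.9
```

```bash
python3 -c "
from h import *
st();ang();arc(805,830,follow=-630,z0=199.5)"
```

```text
t 20.1 p [ 466.3 -298.1  239.7] rot [179.   -0.6 175.2] F [ 4.8 -0.6 -4.1] w 18.9 q [ -34.   15.   86.    1.   80. -119.]
theta 83.2 r 54.8 Ftan -4.9 Frad 0.0 Fz -4.1
808 [4.6, -0.7, -0.2] -0.051
811 [7.6, -0.9, -0.3] -0.106
814 [10.5, -1.3, -0.4] -0.161
818 [13.4, -1.8, -0.6] -0.215
821 [16.3, -2.5, -0.7] -0.27
824 [19.1, -3.4, -0.9] -0.324
827 [21.9, -4.4, -1.0] -0.379
830 [24.6, -5.6, -1.1] -0.433
```

Emit:
{"name": "apply_moves", "arguments": {"plan": [{"jaw": 0.4,"delta_pos": [0,0,0],"spin": 0},{"jaw": 0.4,"delta_pos": [0,0,0],"spin": 0},{"jaw": 0.4,"delta_pos": [0,0,0],"spin": 0.18},{"jaw": 0.4,"delta_pos": [0,0,0],"spin": 0.36},{"jaw": 0.4,"delta_pos": [0,0,0],"spin": 0.54},{"jaw": 0.4,"delta_pos": [0,0,0],"spin": 0.72},{"jaw": 0.4,"delta_pos": [0,0,0],"spin": 0.9},{"jaw": 0.4,"delta_pos": [0,0,0],"spin": 1.08}]}}

```text
time_s: 21.1
ee_pos: [466.1, -297.9, 239.7]
ee_rot: [-179.9, -1.2, 112.9]
force: [-0.1, -0.8, 0.2]
gripper_width: 54.6
```

Emit:
{"name": "apply_moves", "arguments": {"plan": [{"jaw": 0.4,"delta_pos": [0,0,0],"spin": 0.18},{"jaw": 0.4,"delta_pos": [0,0,0],"spin": 0.36},{"jaw": 0.4,"delta_pos": [0,0,0],"spin": 0.54},{"jaw": 0.4,"delta_pos": [0,0,0],"spin": 0.72},{"jaw": 0.4,"delta_pos": [0,0,0],"spin": 0.9},{"jaw": 0.4,"delta_pos": [0,0,0],"spin": 1.08},{"jaw": 0.4,"delta_pos": [0,0,0],"spin": 1.26},{"jaw": 0.4,"delta_pos": [0,0,0],"spin": 1.44}]}}

```text
time_s: 22.1
ee_pos: [465.9, -297.8, 239.7]
ee_rot: [-178.8, 0.0, 30.0]
force: [0.9, -0.6, -0.5]
gripper_width: 54.7
```

```bash
python3 -c "
from h import *
st();ang();print(to(466.3,-298.6,239.7,-7))"
```

```text
t 22.1 p [ 465.9 -297.8  239.7] rot [-178.8    0.    30. ] F [ 0.9 -0.6 -0.5] w 54.7 q [-34.  15.  86.   1.  80.  26.]
theta 83.6 r 55.0 Ftan -0.9 Frad -0.5 Fz -0.5
(array([-0. ,  0.9,  0. ]), np.float64(0.6456941553209858))
```

Emit:
{"name": "apply_moves", "arguments": {"plan": [{"jaw": 0.4,"delta_pos": [0,0.7,0],"spin": 0.18},{"jaw": 0.4,"delta_pos": [0,0.7,0],"spin": 0.36},{"jaw": 0.4,"delta_pos": [0,0.7,0],"spin": 0.54},{"jaw": 0.7,"delta_pos": [0,0.7,0],"spin": 0.64},{"jaw": 1,"delta_pos": [0,0.7,0],"spin": 0.64},{"jaw": 1,"delta_pos": [0,0.7,0],"spin": 0.64},{"jaw": 1,"delta_pos": [0,0.7,0],"spin": 0.64},{"jaw": 1,"delta_pos": [0,0.7,0],"spin": 0.64}]}}

```text
time_s: 23.1
ee_pos: [466.3, -298.1, 239.8]
ee_rot: [-179.0, 0.7, -6.6]
force: [0.8, 1.5, 0.7]
gripper_width: 18.7
```

```bash
python3 -c "
from h import *
st();ang();arc(804,844,follow=-810,z0=199.5)"
```

```text
t 23.1 p [ 466.3 -298.1  239.8] rot [-179.     0.7   -6.6] F [0.8 1.5 0.7] w 18.7 q [-34.  15.  86.   1.  80.  62.]
theta 83.2 r 54.8 Ftan -0.6 Frad 1.6 Fz 0.7
809 [-5.5, 0.9, -0.1] -0.099
814 [-10.2, 1.5, -0.3] -0.186
819 [-14.8, 2.6, -0.6] -0.273
824 [-19.3, 4.1, -0.8] -0.36
829 [-23.6, 5.9, -1.0] -0.448
834 [-27.8, 8.2, -1.2] -0.535
839 [-31.7, 10.7, -1.5] -0.622
844 [-35.5, 13.7, -1.7] -0.709
```

Emit:
{"name": "apply_moves", "arguments": {"plan": [{"jaw": 1,"delta_pos": [-5.5,0.9,-0.1],"spin": -0.099},{"jaw": 1,"delta_pos": [-10.2,1.5,-0.3],"spin": -0.186},{"jaw": 1,"delta_pos": [-14.8,2.6,-0.6],"spin": -0.273},{"jaw": 1,"delta_pos": [-19.3,4.1,-0.8],"spin": -0.36},{"jaw": 1,"delta_pos": [-23.6,5.9,-1],"spin": -0.448},{"jaw": 1,"delta_pos": [-27.8,8.2,-1.2],"spin": -0.535},{"jaw": 1,"delta_pos": [-31.7,10.7,-1.5],"spin": -0.622},{"jaw": 1,"delta_pos": [-35.5,13.7,-1.7],"spin": -0.709}]}}

```text
time_s: 24.1
ee_pos: [429.3, -307.9, 241.7]
ee_rot: [-178.8, -0.1, 34.1]
force: [0.5, 0.3, -0.3]
gripper_width: 0.4
```

```bash
python3 -c "
from h import *
st();ang();arc(844,884,follow=-810,z0=199.5)"
```

```text
t 24.1 p [ 429.3 -307.9  241.7] rot [-1.788e+02 -1.000e-01  3.410e+01] F [ 0.5  0.3 -0.3] w 0.4 q [-37.  13.  89.   0.  80.  19.]
theta 124.4 r 54.1 Ftan -0.6 Frad -0.0 Fz -0.3
849 [-4.4, 0.1, -0.2] -0.085
854 [-9.0, 0.7, -0.5] -0.172
859 [-13.7, 1.7, -0.8] -0.259
864 [-18.2, 3.1, -1.1] -0.346
869 [-22.5, 4.9, -1.4] -0.434
874 [-26.7, 7.0, -1.7] -0.521
879 [-30.7, 9.6, -2.0] -0.608
884 [-34.5, 12.4, -2.3] -0.696
```

Slipped off the grip between 803° and 844°, as the friction-limited hold should do at the stop. I'll confirm it: go back, regrasp, and feel gently.

```bash
python3 -c "
from h import *
arc(844,806,follow=-810,z0=200)"
```

```text
839 [4.9, 0.1, -0.2] 0.086
834 [9.3, 0.6, -0.0] 0.168
830 [13.7, 1.6, 0.2] 0.251
825 [18.0, 2.9, 0.4] 0.334
820 [22.2, 4.5, 0.6] 0.417
816 [26.2, 6.5, 0.8] 0.5
811 [30.1, 8.9, 1.0] 0.583
806 [33.7, 11.5, 1.2] 0.666
```

Emit:
{"name": "apply_moves", "arguments": {"plan": [{"jaw": 0.4,"delta_pos": [0,0,0],"spin": 0},{"jaw": 0.4,"delta_pos": [0,0,0],"spin": 0},{"jaw": 0.4,"delta_pos": [0,0,0],"spin": 0},{"jaw": 0.4,"delta_pos": [0,0,0],"spin": 0},{"jaw": 0.4,"delta_pos": [9.3,0.6,0],"spin": 0.168},{"jaw": 0.4,"delta_pos": [18,2.9,0.4],"spin": 0.334},{"jaw": 0.4,"delta_pos": [26.2,6.5,0.8],"spin": 0.5},{"jaw": 0.4,"delta_pos": [33.7,11.5,1.2],"spin": 0.666}]}}

```text
time_s: 25.1
ee_pos: [464.0, -298.3, 240.3]
ee_rot: [-179.0, 0.7, -4.3]
force: [0.7, 0.4, -0.4]
gripper_width: 55.0
```

Emit:
{"name": "apply_moves", "arguments": {"plan": [{"jaw": 1,"delta_pos": [0,0,0],"spin": 0},{"jaw": 1,"delta_pos": [0,0,0],"spin": 0},{"jaw": 1,"delta_pos": [0,0,0],"spin": 0},{"jaw": 1,"delta_pos": [0,0,0],"spin": 0},{"jaw": 1,"delta_pos": [0,0,0],"spin": 0},{"jaw": 1,"delta_pos": [0,0,0],"spin": 0},{"jaw": 1,"delta_pos": [0,0,0],"spin": 0},{"jaw": 1,"delta_pos": [0,0,0],"spin": 0}], "squeeze": 13}}

```text
time_s: 26.1
ee_pos: [464.3, -299.2, 241.1]
ee_rot: [-179.1, 0.6, -4.3]
force: [1.5, -3.0, 4.7]
gripper_width: 0.8
```

```bash
python3 -c "
from h import *
st();ang();arc(807,818,follow=-810,z0=200)"
```

```text
t 26.1 p [ 464.3 -299.2  241.1] rot [-179.1    0.6   -4.3] F [ 1.5 -3.   4.7] w 0.8 q [-34.  15.  86.   0.  80.  60.]
theta 85.2 r 53.5 Ftan -1.7 Frad -2.9 Fz 4.7
808 [-3.0, -0.6, 0.7] -0.047
810 [-4.3, -0.6, 0.7] -0.071
811 [-5.6, -0.5, 0.6] -0.095
812 [-6.9, -0.3, 0.5] -0.119
814 [-8.2, -0.1, 0.5] -0.143
815 [-9.5, 0.1, 0.4] -0.167
817 [-10.8, 0.3, 0.4] -0.191
818 [-12.0, 0.5, 0.3] -0.215
```

Emit:
{"name": "apply_moves", "arguments": {"plan": [{"jaw": 1,"delta_pos": [0,0,-20],"spin": 0},{"jaw": 1,"delta_pos": [0,0,-45],"spin": 0},{"jaw": 1,"delta_pos": [0,0,-70],"spin": 0},{"jaw": 1,"delta_pos": [-5,-30,-75],"spin": 0},{"jaw": 1,"delta_pos": [-15,-75,-75],"spin": 0},{"jaw": 0.8,"delta_pos": [-25,-125,-75],"spin": 0},{"jaw": 0.6,"delta_pos": [-32,-170,-75],"spin": 0},{"jaw": 0.4,"delta_pos": [-39,-210,-75],"spin": 0}]}}

```text
time_s: 27.1
ee_pos: [440.9, -85.8, 319.0]
ee_rot: [-179.0, 0.7, -4.3]
force: [0.1, -0.8, 0.2]
gripper_width: 27.4
```

```bash
python3 -c "
from h import *
st()
im=cams.grab_frame('scene');cv2.imwrite('pics/s2f.png',im[:,:,::-1]);cv2.imwrite('pics/s2.png',cv2.resize(im[160:380,320:540,::-1],None,fx=2.7,fy=2.7,interpolation=2))
im=cams.grab_frame('top');cv2.imwrite('pics/t2f.png',im[:,:,::-1]);cv2.imwrite('pics/t2.png',cv2.resize(im[220:340,300:460,::-1],None,fx=5,fy=5,interpolation=2))"
```

```text
t 27.1 p [440.9 -85.8 319. ] rot [-179.     0.7   -4.3] F [ 0.1 -0.8  0.2] w 27.4 q [-13.   4.  89.   1.  88.  81.]
```

View pics/s2.png

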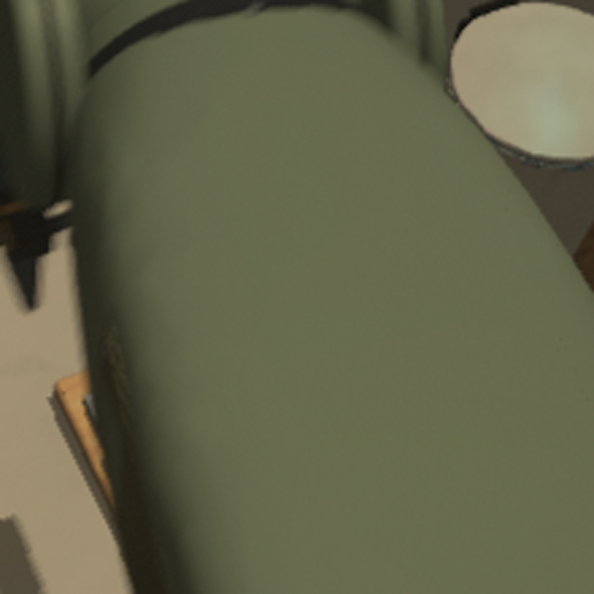

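View pics/t2.png

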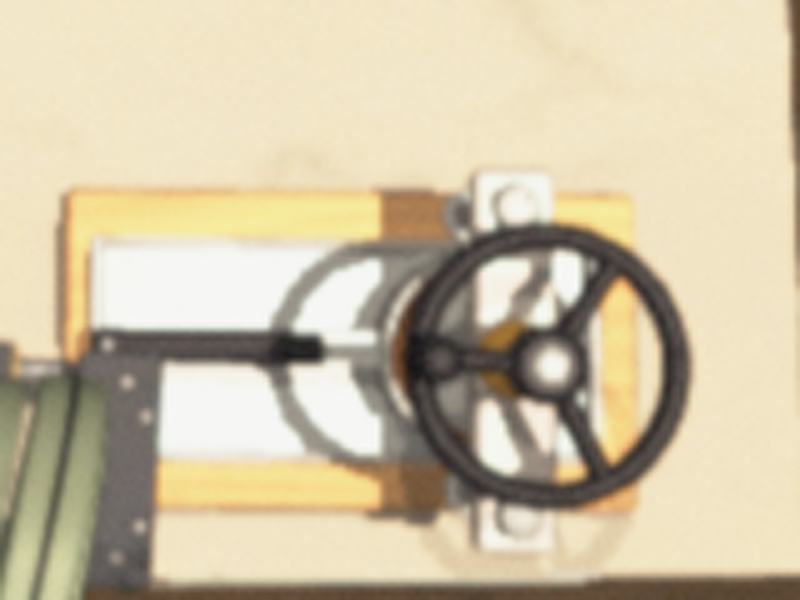

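Run:
```python
from h import *
T=lambda x,y:(300+x/5,220+y/5)
for dz in (30,35,40,45):
    h=onz("top",T(550,362),188+dz); g=onz("top",T(438,357),232+dz); print(dz,h.round(1),g.round(1),np.hypot(*(g-h)[:2]).round(1),np.degrees(np.arctan2(g[1]-h[1],g[0]-h[0])).round(1))
h=onz("top",(406.6,292.4),188);g=onz("top",(409.2,267.4),232);print(h,g,np.hypot(*(g-h)[:2]))
```

```text
30 [ 460.4 -354.3  218. ] [ 464.5 -298.8  262. ] 55.6 85.8
35 [ 460.6 -353.2  223. ] [ 464.7 -298.   267. ] 55.4 85.8
40 [ 460.8 -352.2  228. ] [ 464.9 -297.2  272. ] 55.1 85.8
45 [ 461.  -351.1  233. ] [ 465.  -296.4  277. ] 54.9 85.8
[ 459.40187349 -353.02835433  188.        ] [ 514.04894956 -351.22314662  232.        ] 54.67688449164825
```

View pics/t2f.png

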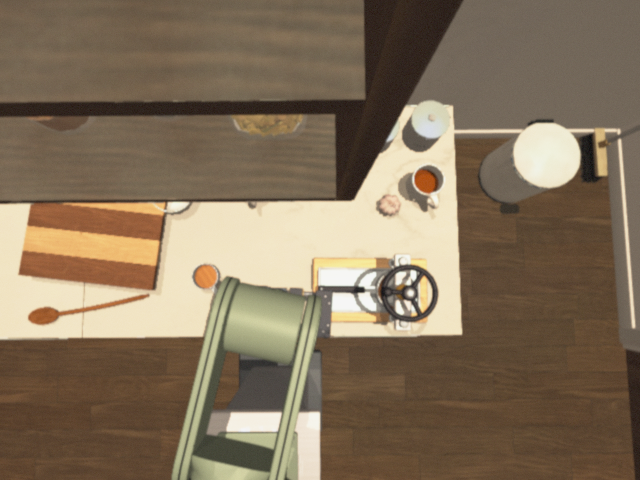

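```bash
python3 -c "
from h import *
st()
print(to(465,-298,310,-4),to(465,-298,240,-4))"
```

```text
t 27.2 p [440.7 -84.5 319.4] rot [-178.9    0.7   -4.1] F [ 0.1 -0.9  0.8] w 35.7 q [-13.   4.  89.   1.  88.  81.]
(array([ 39.4, 211.4,   5. ]), np.float64(-0.0009894278668688273)) (array([ 40.3, 212.7,  75. ]), np.float64(-0.0009894278668688273))
```

Emit:
{"name": "apply_moves", "arguments": {"plan": [{"jaw": 0.3,"delta_pos": [8,40,0],"spin": 0},{"jaw": 0.3,"delta_pos": [17,90,0],"spin": 0},{"jaw": 0.3,"delta_pos": [27,145,0],"spin": 0},{"jaw": 0.3,"delta_pos": [36,190,0],"spin": 0},{"jaw": 0.3,"delta_pos": [39.5,211,2],"spin": 0},{"jaw": 0.3,"delta_pos": [39.5,211.5,8],"spin": 0},{"jaw": 0.3,"delta_pos": [39.5,211.5,15],"spin": 0},{"jaw": 0.3,"delta_pos": [39.8,212,25],"spin": 0}], "squeeze": 10}}

```text
time_s: 28.2
ee_pos: [465.1, -296.8, 289.9]
ee_rot: [-178.9, 0.7, -4.0]
force: [-0.2, 0.7, -0.6]
gripper_width: 63.5
```

```bash
python3 -c "
from h import *
st()
print(to(465,-298,240,-4))"
```

```text
t 28.2 p [ 465.1 -296.8  289.9] rot [-178.9    0.7   -4. ] F [-0.2  0.7 -0.6] w 63.5 q [-34.  14.  80.   1.  87.  60.]
(array([ 0.5,  2.1, 49.8]), np.float64(0.0007150800266305803))
```

Emit:
{"name": "apply_moves", "arguments": {"plan": [{"jaw": 0.3,"delta_pos": [0.5,1,15],"spin": 0},{"jaw": 0.3,"delta_pos": [0.5,1.5,32],"spin": 0},{"jaw": 0.3,"delta_pos": [0.5,2,45],"spin": 0},{"jaw": 0.3,"delta_pos": [0.5,2,49],"spin": 0},{"jaw": 0.6,"delta_pos": [0.5,2,49],"spin": 0},{"jaw": 1,"delta_pos": [0.5,2,49],"spin": 0},{"jaw": 1,"delta_pos": [0.5,2,49],"spin": 0},{"jaw": 1,"delta_pos": [0.5,2,49],"spin": 0}]}}

```text
time_s: 29.2
ee_pos: [465.0, -298.0, 241.1]
ee_rot: [-178.9, 0.6, -4.0]
force: [-0.0, -0.4, -0.4]
gripper_width: 26.7
```

```bash
python3 -c "
from h import *
st();ang()
arc(806,814,follow=-810,z0=200)"
```

```text
t 29.2 p [ 465.  -298.   241.1] rot [-178.9    0.6   -4. ] F [-0.  -0.4 -0.4] w 26.7 q [-34.  15.  86.   1.  80.  60.]
theta 84.5 r 54.8 Ftan -0.0 Frad -0.4 Fz -0.4
807 [-2.4, 0.6, 0.8] -0.017
808 [-3.3, 0.6, 0.7] -0.034
809 [-4.2, 0.6, 0.7] -0.052
810 [-5.2, 0.7, 0.7] -0.069
811 [-6.1, 0.8, 0.6] -0.087
812 [-7.1, 0.8, 0.6] -0.104
813 [-8.0, 0.9, 0.5] -0.122
814 [-9.0, 1.1, 0.5] -0.139
```

Emit:
{"name": "apply_moves", "arguments": {"plan": [{"jaw": 1,"delta_pos": [0,0,0],"spin": 0},{"jaw": 1,"delta_pos": [0,0,0],"spin": 0},{"jaw": 1,"delta_pos": [0,0,0],"spin": 0},{"jaw": 1,"delta_pos": [0,0,0],"spin": 0},{"jaw": 1,"delta_pos": [0,0,0],"spin": 0},{"jaw": 1,"delta_pos": [0,0,0],"spin": 0},{"jaw": 1,"delta_pos": [0,0,0],"spin": 0},{"jaw": 1,"delta_pos": [0,0,0],"spin": 0}]}}

```text
time_s: 30.2
ee_pos: [465.2, -298.1, 241.2]
ee_rot: [-179.0, 0.6, -4.0]
force: [-0.2, -2.1, 1.8]
gripper_width: 0.2
```

```bash
python3 -c "
from h import *
st();ang()
arc(805,812,follow=-810,z0=200)"
```

```text
t 30.2 p [ 465.2 -298.1  241.2] rot [-179.     0.6   -4. ] F [-0.2 -2.1  1.8] w 0.2 q [-34.  15.  86.   1.  80.  60.]
theta 84.4 r 54.7 Ftan 0.0 Frad -2.1 Fz 1.8
806 [-1.4, 0.5, 0.9] 0.003
807 [-2.3, 0.5, 0.9] -0.012
808 [-3.1, 0.5, 0.9] -0.028
808 [-3.9, 0.5, 0.8] -0.043
809 [-4.7, 0.6, 0.8] -0.058
810 [-5.6, 0.6, 0.8] -0.074
811 [-6.4, 0.7, 0.7] -0.089
812 [-7.2, 0.8, 0.7] -0.104
```

```bash
python3 -c "
from h import *
im=cams.grab_frame('top');cv2.imwrite('pics/t3.png',cv2.resize(im[200:350,280:470,::-1],None,fx=4,fy=4,interpolation=2))
im=cams.grab_frame('scene');cv2.imwrite('pics/s3.png',im[:,:,::-1])"
```

```text
(no output)
```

View pics/t3.png

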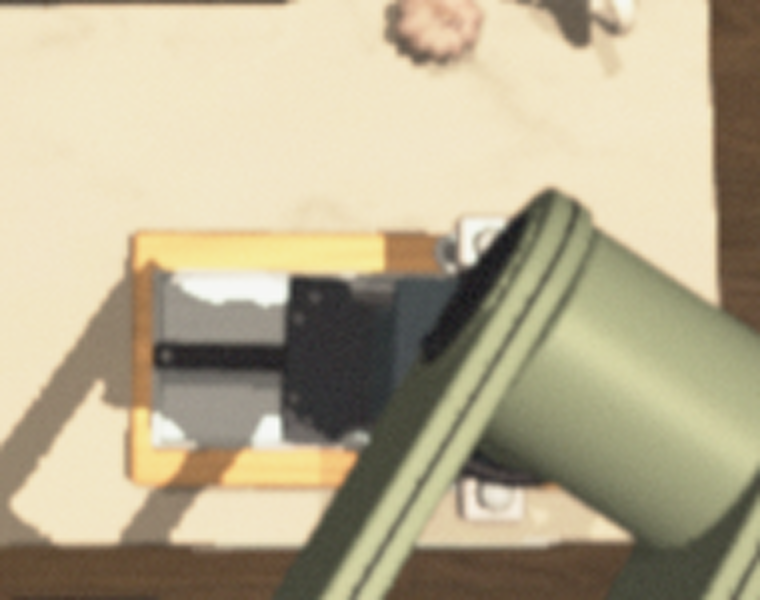

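View pics/s3.png

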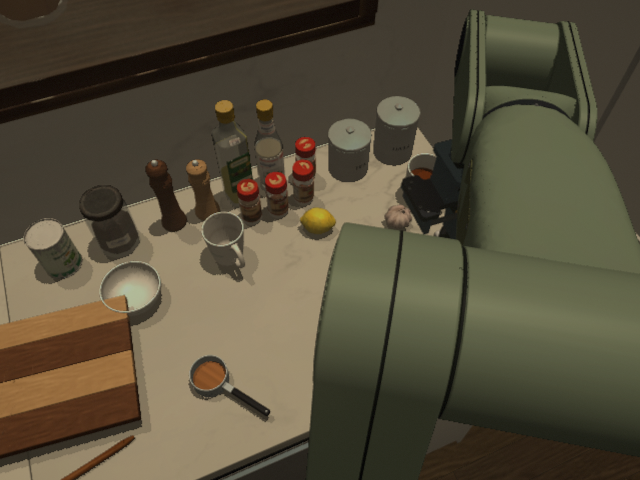

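```bash
python3 -c "
from h import *
print(to(465,-298,310,-4),to(400,0,330,-4),to(380,100,330,-4))"
```

```text
(array([ -0.9,  -1.3, -68.8]), np.float64(0.0006314835041386736)) (array([ -86.6, -294.4,  -82.5]), np.float64(0.0006314835041386736)) (array([-113.4, -392.8,  -80.4]), np.float64(0.0006314835041386736))
```

Emit:
{"name": "apply_moves", "arguments": {"plan": [{"jaw": 1,"delta_pos": [0,0,-30],"spin": 0},{"jaw": 1,"delta_pos": [0,0,-65],"spin": 0},{"jaw": 0.5,"delta_pos": [-10,-50,-82],"spin": 0},{"jaw": 0.3,"delta_pos": [-25,-100,-82],"spin": 0},{"jaw": 0.3,"delta_pos": [-45,-155,-82],"spin": 0},{"jaw": 0.3,"delta_pos": [-65,-212,-82],"spin": 0},{"jaw": 0.3,"delta_pos": [-80,-270,-82],"spin": 0},{"jaw": 0.3,"delta_pos": [-96,-328,-82],"spin": 0}]}}

```text
time_s: 31.3
ee_pos: [391.8, 36.1, 330.0]
ee_rot: [-178.9, 0.7, -4.0]
force: [0.4, -0.1, -0.2]
gripper_width: 57.6
```

```bash
python3 -c "
from h import *
st()
im=cams.grab_frame('scene');cv2.imwrite('pics/s4f.png',im[:,:,::-1]);cv2.imwrite('pics/s4.png',cv2.resize(im[180:380,320:540,::-1],None,fx=3.4,fy=3,interpolation=2))
im=cams.grab_frame('top');cv2.imwrite('pics/t4f.png',im[:,:,::-1]);cv2.imwrite('pics/t4.png',cv2.resize(im[220:340,300:460,::-1],None,fx=5,fy=5,interpolation=2))"
```

```text
t 31.3 p [391.8  36.1 330. ] rot [-178.9    0.7   -4. ] F [ 0.4 -0.1 -0.2] w 57.6 q [ 3. -2. 93.  1. 89. 96.]
```

View pics/s4.png

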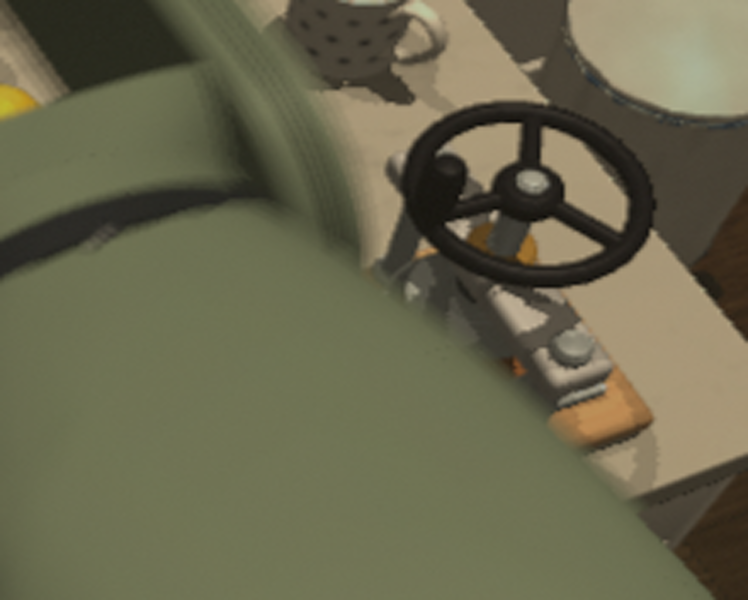

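View pics/t4.png

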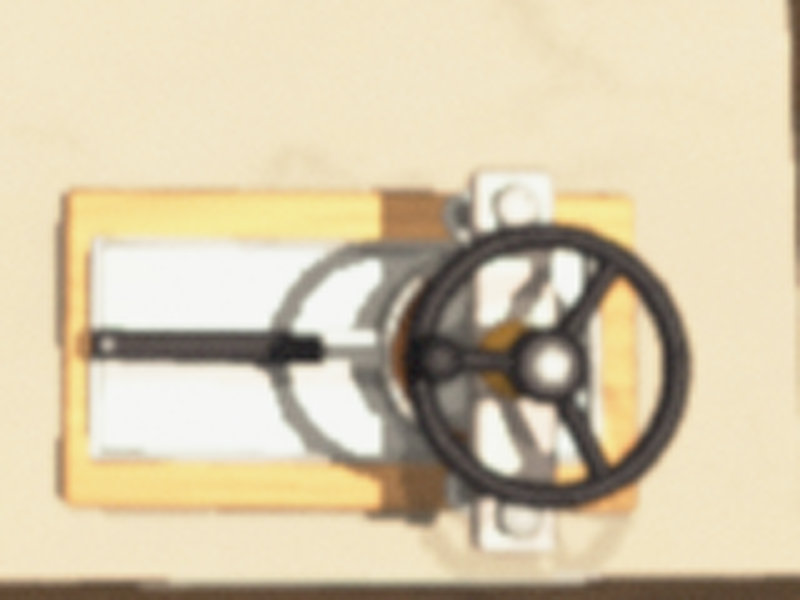

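```bash
python3 -c "
from h import *
print(tri((477.1,240.3),(410,292.4)),tri((452.4,235),(387.6,291.4)))
im=cv2.imread('pics/s4f.png')[200:300,420:540];cv2.imwrite('pics/s4z.png',cv2.resize(im,None,fx=6,fy=6,interpolation=2))"
```

```text
(array([ 460.10419354, -353.36248602,  227.20223768]), [np.float64(1.208620732474603), np.float64(1.2086207324740477)]) (array([ 464.03700536, -298.87993279,  268.16610683]), [np.float64(1.2546078905425626), np.float64(1.254607890542716)])
```

View pics/s4z.png

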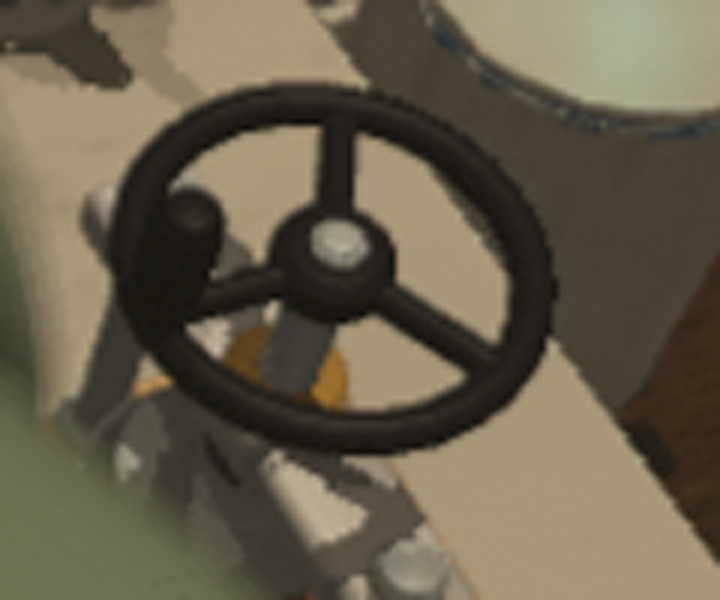

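The picture hasn't changed since the last closing: the grip is at (464, -299), top about z = 268. So the pads probably slid off its rounded top because the hand had crept too high, and the stop isn't proven. I'll regrasp lower.

```bash
python3 -c "
from h import *
st()
print(to(464.5,-298.5,300,-4),to(464.5,-298.5,235,-4))"
```

```text
t 31.4 p [391.   39.1 330.4] rot [-178.8    0.7   -3.5] F [-0.3 -0.8 -0.4] w 63.0 q [ 3. -2. 93.  1. 89. 96.]
(array([ 94.2, 333. ,  22.2]), np.float64(0.009145308250358433)) (array([ 95. , 334.4,  87.2]), np.float64(0.009145308250358433))
```

Emit:
{"name": "apply_moves", "arguments": {"plan": [{"jaw": 0.3,"delta_pos": [14,50,0],"spin": 0},{"jaw": 0.3,"delta_pos": [30,108,0],"spin": 0},{"jaw": 0.3,"delta_pos": [47,166,5],"spin": 0},{"jaw": 0.3,"delta_pos": [64,224,10],"spin": 0},{"jaw": 0.3,"delta_pos": [80,282,15],"spin": 0},{"jaw": 0.3,"delta_pos": [92,325,20],"spin": 0.01},{"jaw": 0.3,"delta_pos": [94.5,333.5,30],"spin": 0.01},{"jaw": 0.3,"delta_pos": [94.5,333.5,45],"spin": 0.01}], "squeeze": 10}}

```text
time_s: 32.4
ee_pos: [464.1, -298.8, 276.1]
ee_rot: [-178.7, 0.7, -4.1]
force: [-0.6, 0.5, -0.1]
gripper_width: 63.8
```

```bash
python3 -c "
from h import *
st()
print(to(464.5,-298.5,235,-4))"
```

```text
t 32.4 p [ 464.1 -298.8  276.1] rot [-178.7    0.7   -4.1] F [-0.6  0.5 -0.1] w 63.8 q [-34.  14.  82.   1.  85.  60.]
(array([ 0.9,  0.6, 41.1]), np.float64(-0.0019395699085403752))
```

Emit:
{"name": "apply_moves", "arguments": {"plan": [{"jaw": 0.3,"delta_pos": [0.9,0.6,15],"spin": 0},{"jaw": 0.3,"delta_pos": [0.9,0.6,30],"spin": 0},{"jaw": 0.6,"delta_pos": [0.9,0.6,41],"spin": 0},{"jaw": 1,"delta_pos": [0.9,0.6,41],"spin": 0},{"jaw": 1,"delta_pos": [0.9,0.6,41],"spin": 0},{"jaw": 1,"delta_pos": [0.9,0.6,41],"spin": 0},{"jaw": 1,"delta_pos": [0.9,0.6,41],"spin": 0},{"jaw": 1,"delta_pos": [0.9,0.6,41],"spin": 0}]}}

```text
time_s: 33.4
ee_pos: [464.9, -297.8, 235.7]
ee_rot: [-178.7, 0.7, -4.1]
force: [0.5, 3.5, 3.7]
gripper_width: 20.0
```

```bash
python3 -c "
from h import *
st();ang()
arc(805.5,835.5,follow=-810,z0=195.5)"
```

```text
t 33.4 p [ 464.9 -297.8  235.7] rot [-178.7    0.7   -4.1] F [0.5 3.5 3.7] w 20.0 q [-34.  15.  86.   1.  80.  60.]
theta 84.7 r 55.0 Ftan -0.2 Frad 3.6 Fz 3.7
809 [-4.3, 0.9, -0.3] -0.059
813 [-7.9, 1.2, -0.4] -0.124
817 [-11.4, 1.7, -0.6] -0.19
820 [-14.8, 2.5, -0.7] -0.255
824 [-18.2, 3.5, -0.9] -0.32
828 [-21.6, 4.7, -1.1] -0.386
832 [-24.8, 6.2, -1.3] -0.451
836 [-28.0, 7.8, -1.5] -0.517
```

Emit:
{"name": "apply_moves", "arguments": {"plan": [{"jaw": 1,"delta_pos": [-3.5,0.6,-0.1],"spin": -0.059},{"jaw": 1,"delta_pos": [-7.4,1,-0.3],"spin": -0.124},{"jaw": 1,"delta_pos": [-11.2,1.7,-0.5],"spin": -0.19},{"jaw": 1,"delta_pos": [-14.8,2.5,-0.7],"spin": -0.255},{"jaw": 1,"delta_pos": [-18.2,3.5,-0.9],"spin": -0.32},{"jaw": 1,"delta_pos": [-21.6,4.7,-1.1],"spin": -0.386},{"jaw": 1,"delta_pos": [-24.8,6.2,-1.3],"spin": -0.451},{"jaw": 1,"delta_pos": [-28,7.8,-1.5],"spin": -0.517}]}}

```text
time_s: 34.4
ee_pos: [437.3, -301.9, 237.3]
ee_rot: [-178.4, -0.2, 25.6]
force: [2.5, 6.4, 0.4]
gripper_width: 20.1
```

```bash
python3 -c "
from h import *
st();ang()
arc(835,875,follow=-810,z0=195.5)"
```

```text
t 34.4 p [ 437.3 -301.9  237.3] rot [-178.4   -0.2   25.6] F [2.5 6.4 0.4] w 20.1 q [-37.  13.  89.   1.  79.  28.]
theta 114.0 r 55.4 Ftan -4.9 Frad 4.8 Fz 0.4
840 [-5.7, 1.3, -0.3] -0.076
845 [-10.4, 1.9, -0.6] -0.163
850 [-15.0, 2.9, -0.9] -0.251
855 [-19.6, 4.2, -1.2] -0.338
860 [-23.9, 6.0, -1.5] -0.425
865 [-28.2, 8.1, -1.8] -0.512
870 [-32.2, 10.6, -2.2] -0.6
875 [-36.0, 13.4, -2.5] -0.687
```

It moved freely at the normal drag, so the earlier slip was not the stop. Carrying on.

Emit:
{"name": "apply_moves", "arguments": {"plan": [{"jaw": 1,"delta_pos": [-5.5,1.2,-0.2],"spin": -0.076},{"jaw": 1,"delta_pos": [-10.4,1.9,-0.5],"spin": -0.163},{"jaw": 1,"delta_pos": [-15,2.9,-0.8],"spin": -0.251},{"jaw": 1,"delta_pos": [-19.6,4.2,-1],"spin": -0.338},{"jaw": 1,"delta_pos": [-23.9,6,-1.3],"spin": -0.425},{"jaw": 1,"delta_pos": [-28.2,8.1,-1.6],"spin": -0.512},{"jaw": 1,"delta_pos": [-32.2,10.6,-1.9],"spin": -0.6},{"jaw": 1,"delta_pos": [-36,13.4,-2.2],"spin": -0.687}]}}

```text
time_s: 35.4
ee_pos: [410.1, -327.9, 239.2]
ee_rot: [-178.8, -1.4, 65.2]
force: [-1.4, 5.3, 3.4]
gripper_width: 20.3
```

```bash
python3 -c "
from h import *
st();ang()
arc(875,915,follow=-810,z0=195.5)"
```

```text
t 35.4 p [ 410.1 -327.9  239.2] rot [-178.8   -1.4   65.2] F [-1.4  5.3  3.4] w 20.3 q [-41.  13.  89.   1.  80. -16.]
theta 153.7 r 55.5 Ftan -4.1 Frad 3.6 Fz 3.4
880 [-6.0, 1.5, -0.4] -0.084
885 [-10.7, 2.1, -0.8] -0.172
890 [-15.3, 3.1, -1.2] -0.259
895 [-19.8, 4.5, -1.6] -0.346
900 [-24.2, 6.2, -2.0] -0.433
905 [-28.4, 8.4, -2.4] -0.521
910 [-32.3, 10.9, -2.8] -0.608
915 [-36.1, 13.8, -3.2] -0.695
```

Emit:
{"name": "apply_moves", "arguments": {"plan": [{"jaw": 1,"delta_pos": [-6,1.5,-0.3],"spin": -0.084},{"jaw": 1,"delta_pos": [-10.7,2.1,-0.7],"spin": -0.172},{"jaw": 1,"delta_pos": [-15.3,3.1,-1],"spin": -0.259},{"jaw": 1,"delta_pos": [-19.8,4.5,-1.4],"spin": -0.346},{"jaw": 1,"delta_pos": [-24.2,6.2,-1.7],"spin": -0.433},{"jaw": 1,"delta_pos": [-28.4,8.4,-2],"spin": -0.521},{"jaw": 1,"delta_pos": [-32.3,10.9,-2.4],"spin": -0.608},{"jaw": 1,"delta_pos": [-36.1,13.8,-2.8],"spin": -0.695}]}}

```text
time_s: 36.4
ee_pos: [407.9, -366.3, 240.3]
ee_rot: [-180.0, -1.9, 105.2]
force: [0.9, 0.7, 0.7]
gripper_width: 7.4
```

```bash
python3 -c "
from h import *
st();ang()
arc(914,954,follow=-810,z0=195.5)"
```

```text
t 36.4 p [ 407.9 -366.3  240.3] rot [-180.    -1.9  105.2] F [0.9 0.7 0.7] w 7.4 q [-44.  15.  86.   1.  81. -59.]
theta -165.1 r 53.7 Ftan -0.4 Frad -1.0 Fz 0.7
919 [-3.9, -0.4, -1.3] -0.066
924 [-8.5, 0.1, -1.7] -0.153
929 [-13.2, 1.0, -2.1] -0.241
934 [-17.7, 2.4, -2.5] -0.328
939 [-22.1, 4.1, -2.9] -0.415
944 [-26.3, 6.2, -3.3] -0.502
949 [-30.3, 8.6, -3.7] -0.59
954 [-34.1, 11.4, -4.0] -0.677
```

```bash
python3 -c "
from h import *
arc(915,888,follow=-810,z0=195)"
```

```text
912 [3.1, -0.4, -0.2] 0.063
908 [6.3, -0.1, 0.1] 0.122
905 [9.4, 0.4, 0.4] 0.18
902 [12.5, 1.0, 0.6] 0.239
898 [15.6, 1.9, 0.9] 0.298
895 [18.6, 2.9, 1.2] 0.357
891 [21.6, 4.1, 1.4] 0.416
888 [24.4, 5.5, 1.7] 0.475
```

Emit:
{"name": "apply_moves", "arguments": {"plan": [{"jaw": 0.4,"delta_pos": [0,0,0],"spin": 0},{"jaw": 0.4,"delta_pos": [0,0,0],"spin": 0},{"jaw": 0.4,"delta_pos": [0,0,0],"spin": 0},{"jaw": 0.4,"delta_pos": [0,0,0],"spin": 0},{"jaw": 0.4,"delta_pos": [6.3,0,0.2],"spin": 0.122},{"jaw": 0.4,"delta_pos": [12.5,1,0.6],"spin": 0.239},{"jaw": 0.4,"delta_pos": [18.6,2.9,1.2],"spin": 0.357},{"jaw": 0.4,"delta_pos": [24.4,5.5,1.7],"spin": 0.475}]}}

```text
time_s: 37.4
ee_pos: [406.8, -341.1, 239.5]
ee_rot: [-179.1, -1.6, 77.7]
force: [0.3, -0.2, 0.5]
gripper_width: 54.6
```

Emit:
{"name": "apply_moves", "arguments": {"plan": [{"jaw": 1,"delta_pos": [0,0,0],"spin": 0},{"jaw": 1,"delta_pos": [0,0,0],"spin": 0},{"jaw": 1,"delta_pos": [0,0,0],"spin": 0},{"jaw": 1,"delta_pos": [0,0,0],"spin": 0},{"jaw": 1,"delta_pos": [0,0,0],"spin": 0},{"jaw": 1,"delta_pos": [0,0,0],"spin": 0},{"jaw": 1,"delta_pos": [0,0,0],"spin": 0},{"jaw": 1,"delta_pos": [0,0,0],"spin": 0}]}}

```text
time_s: 38.4
ee_pos: [406.4, -341.1, 239.5]
ee_rot: [-179.1, -1.6, 77.7]
force: [-1.9, 0.1, 0.8]
gripper_width: 20.1
```

```bash
python3 -c "
from h import *
st();ang()
arc(888,898,follow=-810,z0=195)"
```

```text
t 38.4 p [ 406.4 -341.1  239.5] rot [-179.1   -1.6   77.7] F [-1.9  0.1  0.8] w 20.1 q [-42.  13.  88.   1.  80. -30.]
theta 167.9 r 54.6 Ftan 0.3 Frad 1.8 Fz 0.8
889 [-1.2, 0.4, -0.0] -0.026
890 [-2.4, 0.4, -0.1] -0.048
892 [-3.6, 0.5, -0.2] -0.07
893 [-4.8, 0.6, -0.3] -0.092
894 [-5.9, 0.7, -0.4] -0.114
896 [-7.1, 0.8, -0.5] -0.135
897 [-8.3, 1.0, -0.6] -0.157
898 [-9.4, 1.2, -0.7] -0.179
```

Emit:
{"name": "apply_moves", "arguments": {"plan": [{"jaw": 1,"delta_pos": [-1.2,0.2,0],"spin": -0.026},{"jaw": 1,"delta_pos": [-2.4,0.3,-0.1],"spin": -0.048},{"jaw": 1,"delta_pos": [-3.6,0.4,-0.2],"spin": -0.07},{"jaw": 1,"delta_pos": [-4.8,0.5,-0.3],"spin": -0.092},{"jaw": 1,"delta_pos": [-5.9,0.6,-0.4],"spin": -0.114},{"jaw": 1,"delta_pos": [-7.1,0.7,-0.5],"spin": -0.135},{"jaw": 1,"delta_pos": [-8.3,0.9,-0.5],"spin": -0.157},{"jaw": 1,"delta_pos": [-9.4,1.1,-0.6],"spin": -0.179}]}}

```text
time_s: 39.4
ee_pos: [406.3, -346.8, 239.4]
ee_rot: [-179.4, -2.2, 88.1]
force: [1.7, 10.8, 1.1]
gripper_width: 19.8
```

```bash
python3 -c "
from h import *
st();ang()
arc(897,903,follow=-810,z0=195)"
```

```text
t 39.4 p [ 406.3 -346.8  239.4] rot [-179.4   -2.2   88.1] F [ 1.7 10.8  1.1] w 19.8 q [-43.  14.  88.   1.  80. -41.]
theta 173.9 r 53.8 Ftan -10.9 Frad -0.6 Fz 1.1
898 [-3.6, -0.6, -0.6] 0.006
898 [-4.3, -0.6, -0.7] -0.007
899 [-5.0, -0.6, -0.7] -0.02
900 [-5.7, -0.6, -0.8] -0.033
901 [-6.4, -0.5, -0.9] -0.046
902 [-7.1, -0.5, -0.9] -0.059
902 [-7.8, -0.5, -1.0] -0.072
903 [-8.5, -0.4, -1.1] -0.085
```

Stop felt: 11 N along the circle against the normal 4–5 N, no further turning, and the earlier slip was at the same angle. Let go, lift, then go to the handle.

Emit:
{"name": "apply_moves", "arguments": {"plan": [{"jaw": 0.5,"delta_pos": [0,0,0],"spin": 0},{"jaw": 0.3,"delta_pos": [0,0,0],"spin": 0},{"jaw": 0.3,"delta_pos": [0,0,0],"spin": 0},{"jaw": 0.3,"delta_pos": [0,0,0],"spin": 0},{"jaw": 0.3,"delta_pos": [0,0,-20],"spin": 0},{"jaw": 0.3,"delta_pos": [0,0,-45],"spin": 0},{"jaw": 0.3,"delta_pos": [0,0,-65],"spin": 0},{"jaw": 0.3,"delta_pos": [0,0,-70],"spin": 0}]}}

```text
time_s: 40.4
ee_pos: [407.4, -350.1, 310.6]
ee_rot: [-179.5, -2.1, 88.1]
force: [-0.2, -0.1, 0.4]
gripper_width: 63.6
```

```bash
python3 -c "
from h import *
st()
for p in ((464.7,-170,305),(464.7,-195,150),(464.7,-198,42)): print(to(*p,90))"
```

```text
t 40.4 p [ 407.4 -350.1  310.6] rot [-179.5   -2.1   88.1] F [-0.2 -0.1  0.4] w 63.6 q [-43.  13.  79.   1.  90. -41.]
(array([181.6,  51.4,  11.9]), np.float64(-0.033092173259071794))
(array([150.9,  53.5, 165.9]), np.float64(-0.033092173259071794))
(array([144. ,  54.5, 273.7]), np.float64(-0.033092173259071794))
```

Emit:
{"name": "apply_moves", "arguments": {"plan": [{"jaw": 0.4,"delta_pos": [40,12,0],"spin": -0.03},{"jaw": 0.4,"delta_pos": [90,28,0],"spin": -0.03},{"jaw": 0.4,"delta_pos": [135,44,0],"spin": -0.03},{"jaw": 0.4,"delta_pos": [155,52,30],"spin": -0.03},{"jaw": 0.4,"delta_pos": [155,53,80],"spin": -0.03},{"jaw": 0.4,"delta_pos": [152,53,130],"spin": -0.03},{"jaw": 0.4,"delta_pos": [150,53.5,175],"spin": -0.03},{"jaw": 0.4,"delta_pos": [148,54,205],"spin": -0.03}]}}

```text
time_s: 41.4
ee_pos: [463.2, -195.7, 107.9]
ee_rot: [-179.4, -2.2, 89.8]
force: [0.5, 0.1, 0.0]
gripper_width: 54.5
```

```bash
python3 -c "
from h import *
st()
print(to(464.7,-198,42,90))
im=cams.grab_frame('top');cv2.imwrite('pics/t5.png',cv2.resize(im[220:340,280:460,::-1],None,fx=4.4,fy=4.4,interpolation=2))
im=cams.grab_frame('scene');cv2.imwrite('pics/s5.png',im[:,:,::-1])"
```

```text
t 41.4 p [ 463.2 -195.7  107.9] rot [-179.4   -2.2   89.8] F [0.5 0.1 0. ] w 54.5 q [-25.  16. 104.   2.  61. -26.]
(array([-4.8,  2.2, 65.7]), np.float64(-0.003051010758233935))
```

View pics/t5.png

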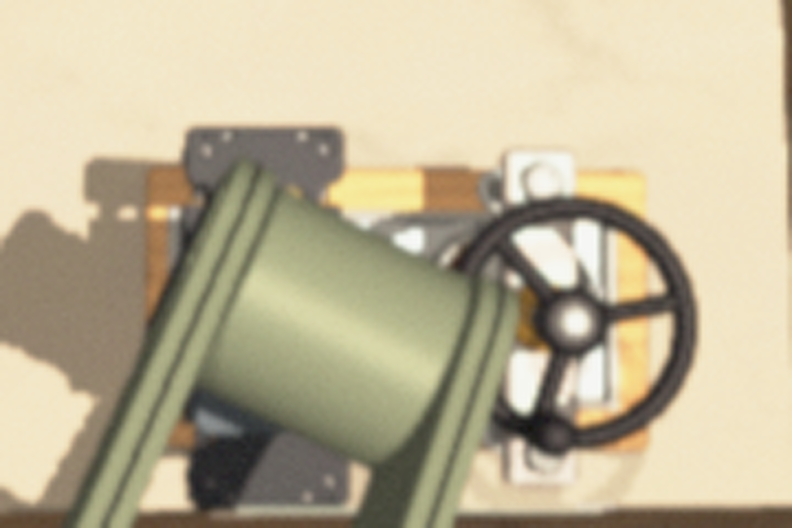

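View pics/s5.png

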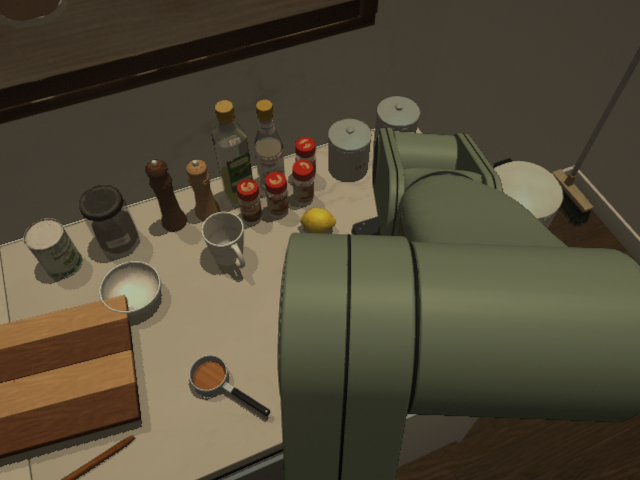

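Emit:
{"name": "apply_moves", "arguments": {"plan": [{"jaw": 0.4,"delta_pos": [-1.5,1,20],"spin": 0},{"jaw": 0.4,"delta_pos": [-3,2,40],"spin": 0},{"jaw": 0.4,"delta_pos": [-4,2,55],"spin": 0},{"jaw": 0.4,"delta_pos": [-4.8,2.2,64],"spin": 0},{"jaw": 0.6,"delta_pos": [-4.8,2.2,65],"spin": 0},{"jaw": 0.8,"delta_pos": [-4.8,2.2,65],"spin": 0},{"jaw": 1,"delta_pos": [-4.8,2.2,65],"spin": 0},{"jaw": 1,"delta_pos": [-4.8,2.2,65],"spin": 0}], "squeeze": 25}}

```text
time_s: 42.5
ee_pos: [463.2, -197.4, 42.2]
ee_rot: [-179.2, -2.3, 89.8]
force: [0.1, -0.7, -0.6]
gripper_width: 17.5
```

Emit:
{"name": "apply_moves", "arguments": {"plan": [{"jaw": 1,"delta_pos": [0,0,0],"spin": 0},{"jaw": 1,"delta_pos": [0,0,0],"spin": 0},{"jaw": 1,"delta_pos": [0,0,0],"spin": 0},{"jaw": 1,"delta_pos": [0,0,0],"spin": 0},{"jaw": 1,"delta_pos": [0,0,0],"spin": 0},{"jaw": 1,"delta_pos": [0,0,0],"spin": 0},{"jaw": 1,"delta_pos": [0,0,0],"spin": 0},{"jaw": 1,"delta_pos": [0,0,0],"spin": 0}]}}

```text
time_s: 43.5
ee_pos: [463.3, -197.4, 42.3]
ee_rot: [-179.2, -2.3, 89.8]
force: [-0.1, 0.7, -0.6]
gripper_width: 0.2
```

```bash
python3 -c "
from h import *
st()
s=env.state()['ee_pos']
for d in (20,40,80,100,120,135,139): print(d,to(s[0]+.022*d,s[1]+d,s[2],None))"
```

```text
t 43.5 p [ 463.3 -197.4   42.3] rot [-179.2   -2.3   89.8] F [-0.1  0.7 -0.6] w 0.2 q [-26.  21. 109.   2.  52. -27.]
20 (array([20. ,  0.4,  0.8]), None)
40 (array([40. ,  0.8,  1.6]), None)
80 (array([79.9,  1.5,  3.2]), None)
100 (array([99.9,  1.9,  4. ]), None)
120 (array([119.9,   2.3,   4.8]), None)
135 (array([134.9,   2.6,   5.4]), None)
139 (array([138.9,   2.7,   5.6]), None)
```

```bash
python3 -c "
from h import *
for y in (0,):
  p=np.array([440.8,-85.5,319.2]); 
  for dz in (-10,0,10,18.8,27,40): print(dz,proj('scene',p+[0,0,dz])[0].round(1),proj('scene',p+[0,16,dz])[0].round(1),proj('scene',p+[0,-16,dz])[0].round(1))
im=cv2.imread('pics/s2f.png')[200:320,260:380];cv2.imwrite('pics/s2z.png',cv2.resize(im,None,fx=5,fy=5,interpolation=2))
im=cams.grab_frame('scene');cv2.imwrite('pics/s6.png',cv2.resize(im[180:380,320:540,::-1],None,fx=3.4,fy=3,interpolation=2))
im=cams.grab_frame('top');cv2.imwrite('pics/t6.png',cv2.resize(im[220:340,280:460,::-1],None,fx=4.4,fy=4.4,interpolation=2))
"
```

```text
-10 [336.2 278.7] [326.  282.5] [346.4 274.9]
0 [336.4 275.1] [326.1 278.9] [346.7 271.3]
10 [336.6 271.4] [326.2 275.3] [347.  267.6]
18.8 [336.8 268.1] [326.2 272. ] [347.2 264.3]
27 [336.9 265. ] [326.3 268.9] [347.5 261.2]
40 [337.2 260. ] [326.4 263.9] [347.9 256.1]
```

View pics/s2z.png

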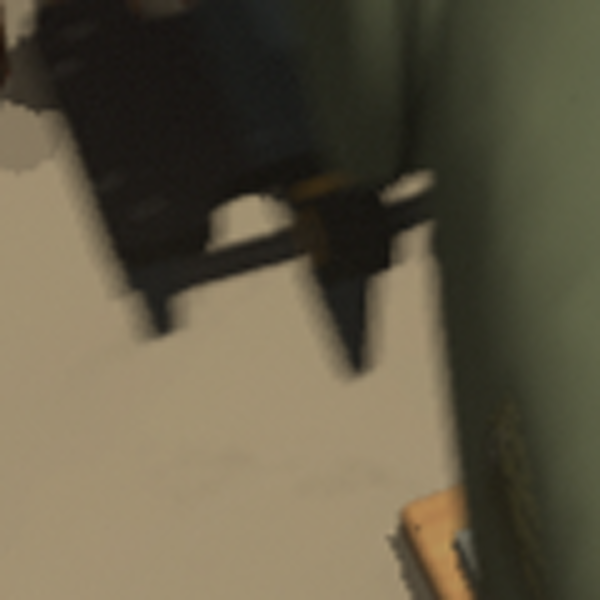

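View pics/t6.png

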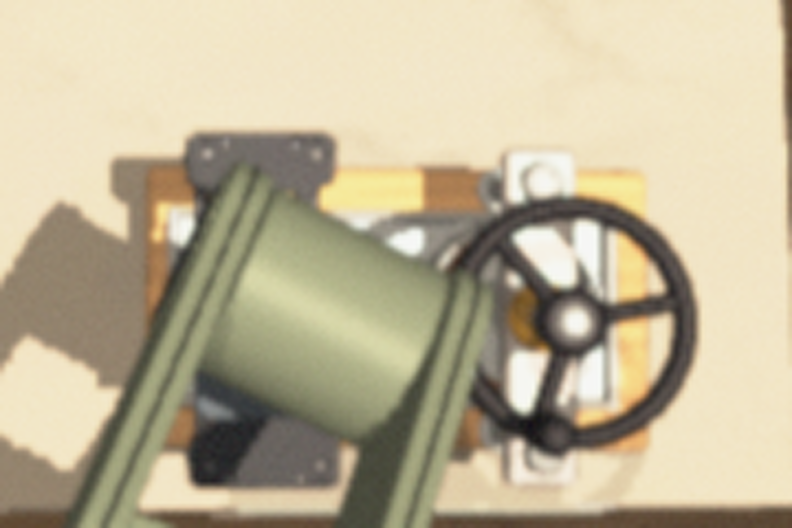

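```bash
python3 -c "
from h import *
for k in (45.5,52):
  p=np.array([513.7,-352.6,258.7])-k*np.array([-.5,-.866,0])
  for a in (-16,0,16):
    print(k,a,[proj('scene',p+a*np.array([.866,-.5,0])+[0,0,dz])[0].round(1).tolist() for dz in (0,10,20,30)])
im=cv2.imread('pics/s1.png')[80:230,200:420];cv2.imwrite('pics/s1z.png',cv2.resize(im,None,fx=3.4,fy=3.4,interpolation=2))
"
```

```text
45.5 -16 [[435.8, 210.4], [436.8, 206.8], [437.9, 203.0], [438.9, 199.2]]
45.5 0 [[435.9, 202.9], [436.9, 199.2], [437.9, 195.4], [439.0, 191.6]]
45.5 16 [[435.9, 195.5], [436.9, 191.8], [438.0, 188.0], [439.0, 184.1]]
52 -16 [[431.9, 210.1], [432.9, 206.4], [433.9, 202.6], [434.9, 198.8]]
52 0 [[432.0, 202.5], [433.0, 198.8], [434.0, 195.1], [435.0, 191.2]]
52 16 [[432.1, 195.2], [433.1, 191.4], [434.0, 187.6], [435.0, 183.8]]
```

View pics/s1z.png

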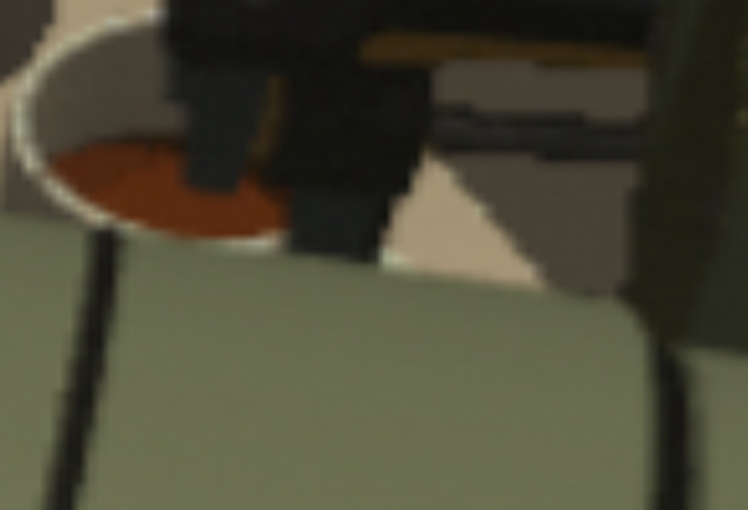

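View pics/s6.png

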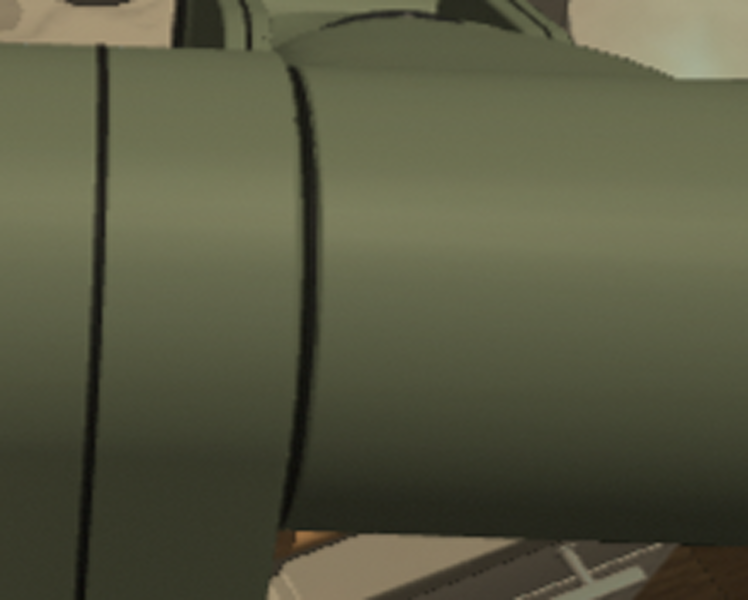

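The jaws shut without meeting the handle. All the missed and successful grasps fit real finger contact beginning about 25 mm above the stated TCP. Test: open, lower 10 mm (safe either way), close.

Emit:
{"name": "apply_moves", "arguments": {"plan": [{"jaw": 0.5,"delta_pos": [0,0,0],"spin": 0},{"jaw": 0.5,"delta_pos": [0,0,0],"spin": 0},{"jaw": 0.5,"delta_pos": [0,0,0],"spin": 0},{"jaw": 0.5,"delta_pos": [0,0,0],"spin": 0},{"jaw": 0.5,"delta_pos": [0,0,5],"spin": 0},{"jaw": 0.5,"delta_pos": [0,0,10],"spin": 0},{"jaw": 0.8,"delta_pos": [0,0,10],"spin": 0},{"jaw": 1,"delta_pos": [0,0,10],"spin": 0}], "squeeze": 20}}

```text
time_s: 44.6
ee_pos: [463.1, -197.0, 32.2]
ee_rot: [-179.2, -2.3, 89.8]
force: [0.3, 0.1, -0.4]
gripper_width: 28.2
```

Emit:
{"name": "apply_moves", "arguments": {"plan": [{"jaw": 1,"delta_pos": [0,0,0],"spin": 0},{"jaw": 1,"delta_pos": [0,0,0],"spin": 0},{"jaw": 1,"delta_pos": [0,0,0],"spin": 0},{"jaw": 1,"delta_pos": [0,0,0],"spin": 0},{"jaw": 1,"delta_pos": [0,0,0],"spin": 0},{"jaw": 1,"delta_pos": [0,0,0],"spin": 0},{"jaw": 1,"delta_pos": [0,0,0],"spin": 0},{"jaw": 1,"delta_pos": [0,0,0],"spin": 0}]}}

```text
time_s: 45.6
ee_pos: [463.0, -197.0, 32.2]
ee_rot: [-179.2, -2.3, 89.8]
force: [-1.9, 0.1, 1.2]
gripper_width: 17.6
```

```bash
python3 -c "
from h import *
st()"
```

```text
t 45.6 p [ 463.  -197.    32.2] rot [-179.2   -2.3   89.8] F [-1.9  0.1  1.2] w 17.6 q [-26.  21. 110.   2.  51. -27.]
```

Gripped at 17.6 mm, so contact does begin higher than stated and the lip will be cleared. Pulling.

Emit:
{"name": "apply_moves", "arguments": {"plan": [{"jaw": 1,"delta_pos": [4,0.1,0.2],"spin": 0},{"jaw": 1,"delta_pos": [12,0.2,0.5],"spin": 0},{"jaw": 1,"delta_pos": [22,0.4,0.9],"spin": 0},{"jaw": 1,"delta_pos": [34,0.6,1.4],"spin": 0},{"jaw": 1,"delta_pos": [46,0.9,1.8],"spin": 0},{"jaw": 1,"delta_pos": [58,1.1,2.3],"spin": 0},{"jaw": 1,"delta_pos": [68,1.3,2.7],"spin": 0},{"jaw": 1,"delta_pos": [76,1.5,3],"spin": 0}]}}

```text
time_s: 46.6
ee_pos: [464.7, -120.2, 32.3]
ee_rot: [-179.2, -2.3, 89.8]
force: [0.1, -3.4, 0.0]
gripper_width: 17.3
```

```bash
python3 -c "
from h import *
st()
for d in (76,100,120,130,136): print(d,to(463+.022*d,-197+d,32.2,None))"
```

```text
t 46.6 p [ 464.7 -120.2   32.3] rot [-179.2   -2.3   89.8] F [ 0.1 -3.4  0. ] w 17.3 q [-17.  19. 113.   3.  49. -19.]
76 (array([-0.8, -0. ,  0. ]), None)
100 (array([23.2,  0.4,  1. ]), None)
120 (array([43.2,  0.8,  1.8]), None)
130 (array([53.2,  1. ,  2.2]), None)
136 (array([59.2,  1.1,  2.4]), None)
```

Emit:
{"name": "apply_moves", "arguments": {"plan": [{"jaw": 1,"delta_pos": [8,0.1,0.3],"spin": 0},{"jaw": 1,"delta_pos": [17,0.3,0.7],"spin": 0},{"jaw": 1,"delta_pos": [26,0.5,1],"spin": 0},{"jaw": 1,"delta_pos": [34,0.6,1.4],"spin": 0},{"jaw": 1,"delta_pos": [41,0.8,1.7],"spin": 0},{"jaw": 1,"delta_pos": [47,0.9,1.9],"spin": 0},{"jaw": 1,"delta_pos": [51,1,2.1],"spin": 0},{"jaw": 1,"delta_pos": [53,1,2.2],"spin": 0}]}}

```text
time_s: 47.6
ee_pos: [465.8, -67.0, 32.2]
ee_rot: [-179.2, -2.3, 89.8]
force: [0.1, -2.9, -0.5]
gripper_width: 17.4
```

```bash
python3 -c "
from h import *
st()
im=cams.grab_frame('top');cv2.imwrite('pics/t7.png',cv2.resize(im[220:340,280:460,::-1],None,fx=4.4,fy=4.4,interpolation=2))"
```

```text
t 47.6 p [465.8 -67.   32.2] rot [-179.2   -2.3   89.8] F [ 0.1 -2.9 -0.5] w 17.4 q [-11.  19. 114.   3.  48. -13.]
```

View pics/t7.png

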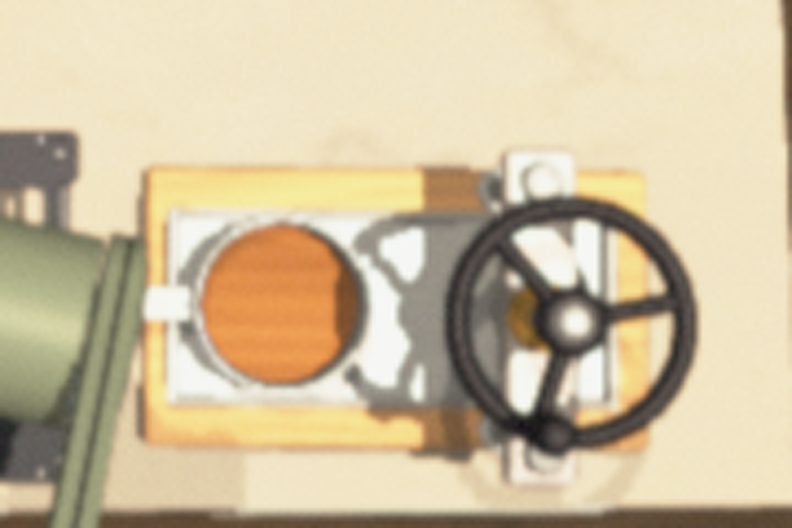

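The mould has come out clean, nearly at the lip. Creeping on until it meets.

Emit:
{"name": "apply_moves", "arguments": {"plan": [{"jaw": 1,"delta_pos": [1.5,0,0.1],"spin": 0},{"jaw": 1,"delta_pos": [3,0.1,0.1],"spin": 0},{"jaw": 1,"delta_pos": [4.5,0.1,0.2],"spin": 0},{"jaw": 1,"delta_pos": [6,0.1,0.2],"spin": 0},{"jaw": 1,"delta_pos": [7.5,0.2,0.3],"spin": 0},{"jaw": 1,"delta_pos": [9,0.2,0.4],"spin": 0},{"jaw": 1,"delta_pos": [10,0.2,0.4],"spin": 0},{"jaw": 1,"delta_pos": [11,0.2,0.4],"spin": 0}]}}

```text
time_s: 48.65
ee_pos: [466.0, -57.6, 32.0]
ee_rot: [-179.2, -2.1, 90.0]
force: [-1.0, -11.9, -2.6]
gripper_width: 17.7
```

```bash
python3 -c "
from h import *
st()"
```

```text
t 48.65 p [466.  -57.6  32. ] rot [-179.2   -2.1   90. ] F [ -1.  -11.9  -2.6] w 17.7 q [-10.  19. 114.   3.  48. -12.]
```

Contact: 12 N against 3 N sliding, after 139.4 mm of travel. Let go and back off upward.

Emit:
{"name": "apply_moves", "arguments": {"plan": [{"jaw": 0.6,"delta_pos": [0,0,0],"spin": 0},{"jaw": 0.4,"delta_pos": [0,0,0],"spin": 0},{"jaw": 0.3,"delta_pos": [0,0,0],"spin": 0},{"jaw": 0.3,"delta_pos": [0,0,0],"spin": 0},{"jaw": 0.3,"delta_pos": [0,0,0],"spin": 0},{"jaw": 0.3,"delta_pos": [0,0,-20],"spin": 0},{"jaw": 0.3,"delta_pos": [0,0,-60],"spin": 0},{"jaw": 0.3,"delta_pos": [0,0,-110],"spin": 0}]}}

```text
time_s: 49.65
ee_pos: [466.8, -61.5, 142.4]
ee_rot: [-179.0, -2.1, 89.9]
force: [0.8, 0.9, 0.4]
gripper_width: 63.5
```

Emit:
{"name": "apply_moves", "arguments": {"plan": [{"jaw": 0.3,"delta_pos": [0,0,-40],"spin": 0},{"jaw": 0.3,"delta_pos": [20,10,-90],"spin": 0},{"jaw": 0.3,"delta_pos": [60,20,-130],"spin": 0},{"jaw": 0.3,"delta_pos": [110,30,-150],"spin": 0},{"jaw": 0.3,"delta_pos": [160,40,-160],"spin": 0},{"jaw": 0.3,"delta_pos": [210,45,-160],"spin": 0},{"jaw": 0.3,"delta_pos": [255,45,-160],"spin": 0},{"jaw": 0.3,"delta_pos": [290,45,-160],"spin": 0}]}}

```text
time_s: 50.65
ee_pos: [514.4, 224.2, 312.1]
ee_rot: [-179.0, -2.2, 90.0]
force: [-0.1, -0.3, -0.2]
gripper_width: 63.8
```

```bash
python3 -c "
from h import *
st()
im=cams.grab_frame('top');cv2.imwrite('pics/t8.png',cv2.resize(im[170:340,260:460,::-1],None,fx=3.5,fy=3.5,interpolation=2));cv2.imwrite('pics/t8f.png',im[:,:,::-1])
im=cams.grab_frame('scene');cv2.imwrite('pics/s8.png',im[:,:,::-1]);cv2.imwrite('pics/s8z.png',cv2.resize(im[170:380,310:540,::-1],None,fx=3.2,fy=2.8,interpolation=2))"
```

```text
t 50.65 p [514.4 224.2 312.1] rot [-179.    -2.2   90. ] F [-0.1 -0.3 -0.2] w 63.8 q [21. 14. 77.  2. 89. 21.]
```

View pics/t8.png

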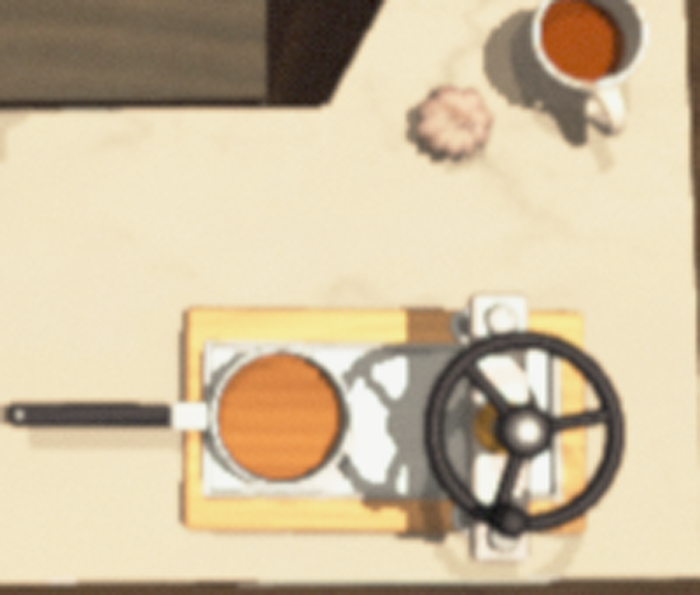

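View pics/s8z.png

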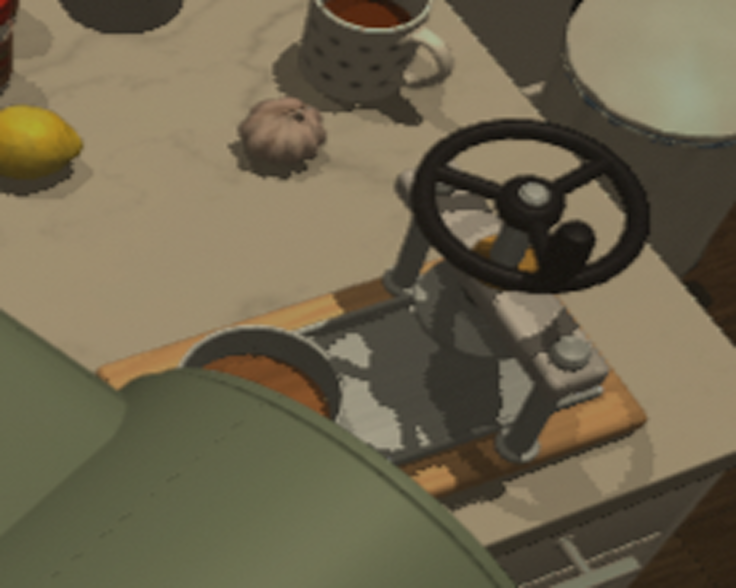

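```bash
python3 -c "
from h import *
im=cv2.imread('pics/t8f.png')[255:325,305:375];cv2.imwrite('pics/t8z.png',cv2.resize(im,None,fx=8,fy=8,interpolation=2))
print(onz('top',(260+279/3.5,170+416/3.5),78), onz('top',(260+13/3.5,170+413/3.5),60))
R=np.array([[459.8+139*.022+50*np.cos(a),-352.5+139+50*np.sin(a),78] for a in np.linspace(0,6.28,60)])
o=cv2.imread('pics/t8z.png')
for u,v in proj('top',R): cv2.circle(o,(int((u-305)*8+4),int((v-255)*8+4)),2,(255,0,0),-1)
cv2.imwrite('pics/t8o.png',o)"
```

```text
[ 465.44892565 -210.78573157   78.        ] [468.73936998 -21.41151392  60.        ]
```

View pics/t8o.png

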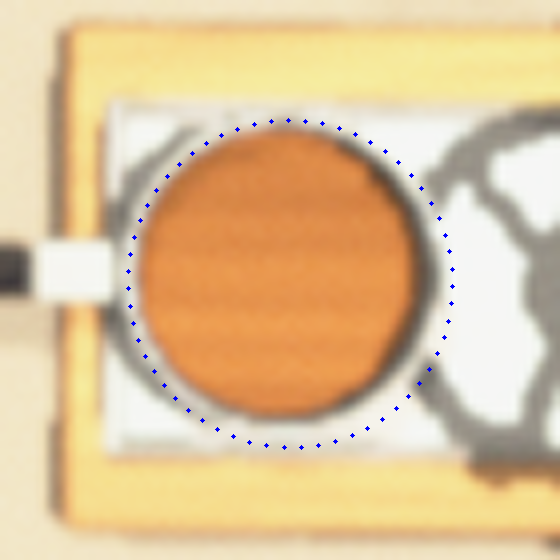

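```bash
python3 -c "
from h import *
print(env.job_done()); st()"
```

```text
the job is handed in; nothing more can be done
None
the job is handed in; nothing more can be done
```

The press is wound up to its stop, the mould has been drawn out against the front lip and let go, and the job was handed in after about 51 s. No verdict was reported.

- **Winding:** I turned the wheel about 2.5 turns counter-clockwise. From just before the earliest possible stop I held the grip so lightly that the hand would slip rather than force it. The force along the circle was 4–5 N while turning. At about 890° the hand slipped, and a second try there stopped turning at 11 N, well under the 25 N limit. The last pictures show the wheel at that angle and the plate up; the collar meeting the beam can't be seen from the cameras.
- **Mould:** It slid freely at about 3 N, with no sign of touching the plate. It met the lip at 12 N after 139.4 mm of travel, where 139 mm was expected. My last overlay puts it 2–3 mm further out than predicted, and about that much to one side. That is about what the camera calibration allows.
- **Bystanders:** The mug, lemon and garlic show no sign of having been moved in the last pictures. The arm ended clear of everything.

**What disagreed:** an earlier slip near 806° looked like the stop but wasn't. The pads had slid off the grip's rounded top, and the wheel turned on freely once I grasped lower. The first close on the mould handle also missed. Both misses fit the fingers gripping about 25 mm higher than the stated TCP, so I grasped lower.

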